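# Hook the return spring of a foot-pedal valve onto its anchor post

## Task

Refit the return spring of the foot-pedal water valve: take the spring puller from the tool rack, catch the spring's end eye with its hook, stretch the spring with it and set the spring's hook loop over the flat-headed anchor post, so that the spring stays in the post's groove by its own pull and holds the pedal up. Draw and ease it gently: do not overstretch or force the spring, do not let it fly back, and keep the fingers off it. Then stand the puller upright in its rack slot again, let go, and leave the other things where they are.

Things in the scene. Friction and masses are not known exactly. Their poses are not given: they have to be found in the camera images.
- valve: Foot-pedal water valve, fixed: steel base plate 330 x 110 mm, 4 mm thick; brass body 40 x 62 mm, its top 61 mm above the bench. Origin on the bench, 20 mm ahead (+x) of the pedal's hinge line. +x (level) is the way the spring runs: from the pedal's upright arm, over the brass body, to the anchor post. The pedal tread is on the -x side. Spring and valve bear 22 N at most, pull and press together.
- pedal (a joint): Hinge of the pedal, rad: 0 = up against its stop, 0.2 = fully down. Unsprung it has fallen down; about 4 N of spring pull lifts it. Hinge line level, 20 mm above the bench; the spring hangs in a hole in the upright arm 48 mm above it, so that hole moves 10 mm towards the valve's +x as the pedal comes up.
- spring_root (a point): Hole in the pedal's upright arm where the near end of the spring hangs, 68 mm above the bench. The spring swings sideways and up about it. The coil is 14 mm thick, 45 mm long. Pull: 1.3 N to begin to open, then 0.21 N per mm; 27 to 43 mm of stretch (7 to 10.5 N) when on the post. Spoilt when the end eye's centre comes over 140 mm from here (51 mm stretch, 12 N).
- spring_hook: Free end of the spring: flat, level figure 8 of 3 mm wire. Next to the coil the hook loop (clear 16 mm long, 18 wide), then a cross-bar, then the end eye for the puller (clear 14.5 mm long, 14 wide). Origin: centre of the end eye, mid-wire, 89 mm from spring_root when slack. x runs outward along the spring, z square to the wire form. Below the end eye it is open to the base plate.
- hook_bar (a point): Middle of the cross-bar (mid-wire), 8.75 mm from the end eye's centre; the outer end bar is as far on the other side. The middle of the hook loop's opening is 9.5 mm further towards the coil. This bar ends against the post's neck, at 68 mm height, its middle 5.5 mm from the post's axis on the side away from the pedal. Axes as spring_hook.
- post_slot (a point): Middle of the slot in which the upright steel anchor post is bolted, at groove height 68 mm. The post itself, adjusted by eye, stands up to 8 mm before or behind this along the valve's x and up to 1.5 mm to a side: see or feel it. Heights above bench: pillar 18 mm diameter to 50, 13 mm to 63 (flat shoulder); neck 8 mm diameter; flat round head 12 mm diameter from 74 to 80. z up.
- puller_grip (a point): Middle of the handle of the spring puller, a loose tool (about 120 g) standing upright in the rack. Black square handle 22 x 22 mm, 28 mm up and down from here, sides along x and y; below it a round guard 34 mm diameter, 4 mm thick; then a straight 6 mm shank with a small hook at its foot. z up along the handle; the hook points to +x.
- puller_guard (a point): Middle of the underside of the puller's guard, 32 mm below puller_grip; in the rack it lies on the rack's top plate. Axes as puller_grip.
- puller_hook (a point): Foot of the puller's shank, on its axis, 80 mm below puller_grip. The hook is a 4.4 mm bar square to the shank, from here to 8 mm out towards +x; underside 2.2 mm below, upper side 2.2 mm above this point, its tip rises 1 mm more. Axes as puller_grip.
- rack_slot_a (a point): Middle of a square slot (26 x 26 mm, through) in the top plate of the tool rack, at the plate's upper face, 72 mm above the bench. Rack: fixed steel stand 66 x 190 mm, long along its y axis; two slots 90 mm apart; plate 4 mm thick, open below. One slot holds the puller, the other a nut driver.
- rack_slot_b (a point): Middle of the rack's other slot, alike.
- nut_driver_mid (a point): Middle of the handle of the nut driver in the other rack slot: round wooden handle 24 mm diameter, straight shank with a socket. Not wanted: leave it.
- wrench_mid (a point): Middle of a loose wrench, 200 mm, lying on the bench. Leave it.
- union_mid (a point): Middle of a loose brass pipe union standing on the bench, 38 mm diameter, 52 mm high. Leave it.
- brush_mid (a point): Middle of a loose white scrubbing brush, 210 mm, lying on the bench. Leave it.
Not all that is in view belongs to the job. Of the things that look like the part that bears puller_grip, the smallest one is meant. Leave any green look-alike of the part that bears rack_slot_a alone.

How it is judged:
By the outcome, as a careful person would: the job done as asked, in the order asked, and still so for the second after the job is handed in, with the robot touching nothing.
It also fails if it takes over 72 s, if anything falls off the work surface, if the arm or the gripper's body presses on something with over 40 N, if the wrist force passes 120 N, or if a joint passes its speed limit or range.

## Robot

A 7-joint arm with a two-finger parallel gripper is mounted at the origin on the work surface. World frame = base frame: x ahead of the robot, y to its left, z up, the work surface at z = 0. Lengths are in m, angles in rad, forces in N, time in s.
With the tool pointing down it reaches from about 0.425 to 0.875 m from the base axis. Payload 4.7 kg.
Tool frame: the origin (TCP) lies at the very end of the fingers, on their centre line; the grasp point (between the pads) lies 19 mm behind it; z points along the fingers, y is the direction in which the jaws open and shut (so a half turn about z gives the same grasp; the last joint's range is limited). The gripper opens to 87 mm and grips with 3 to 60 N. Pads are 19 mm wide; open, the fingers measure 117 mm over their backs; the gripper's body (75 mm by 190 mm) begins 51 mm behind the grasp point.
Start: joints at [1.357, 0.321, -0.07, 1.45, 0.023, 1.371, -0.057], TCP at [0.147, -0.633, 0.223] pointing down, gripper open.
Joint ranges: [-2.86, 2.86], [-0.3, 2.09], [-1.38, 1.24], [0.06, 2.45], [-1.56, 4.7], [0.09, 2.05], [-2.69, 2.69]. Speed limits (rad/s): [2.57, 2.57, 3.14, 3.14, 3.14, 3.14, 3.14].

## Interface

Orientations are given as a rotation vector (axis times angle).
In Python, from bench import ctrl, get_image, camera_info gives the robot as it stands.
- The arm moves only by the tool carry_out, never from a script. Its argument "commands" is a list of rows, each an object of numbers: "tx", "ty", "tz": the shift along the tool's x, y, z in m; "rx", "ry", "rz": the turn, a rotation vector about the tool's x, y, z in rad; "jaw": the opening, from 0 (shut) to 1 (fully open). In form: [{"tx": .., "ty": .., "tz": .., "rx": .., "ry": .., "rz": .., "jaw": ..}, ...]. A call has 1 to 12 rows; each row is the pose to reach, as a shift and turn from the pose commanded when the call began, along the tool's axes at that moment; what a row does not reach only later rows make up. A row lasts 1/8 s, in which the tool goes at most 62.5 mm and 10.7 degrees, less where a joint would pass 70% of its speed; a pose out of reach is approached as far as the arm can. A call with a gripper value outside its range is refused whole. The fingers move at their own pace and stop on an object; "grip_force" is the grip in N (left out, the last holds). Time passes only in rows, so rows that repeat a pose let the fingers close. It gives the time, the measured TCP pose, the force and the opening at its end, in the units of the state.
- ctrl.get_state(): the state, without advancing time (a new reading comes with each control period).
- get_image(name): name is "scene" or "side" or "wrist"; returns the picture (384x512x3 uint8, red, green, blue); there is no depth.
- camera_info(name): a dict with "intrinsics" (3x3 intrinsics, pixels), "R" (3x3) and "t" (3): a world point X has camera coordinates R X + t. Camera axes: x right, y down, z forward; pixel columns grow to the right and rows downward; lengths in m; the calibration is good to about 2 mm. A picture is of the moment at which its call begins: read the wrist's pose just before it. camera_info takes no time and is no camera call; for the wrist camera it gives the pose at the moment of the call.
- ctrl.close_job(): hands the job in, once; it reports no verdict.
The state is a dict: "time": time; "joint_positions": joint angles; "qd": joint speeds; "joint_torque": joint torques, N m; "position": TCP position; "tool_rot": TCP orientation; "ft_force": force on the tool from outside, world axes, zero at the start; "torque": the same for the moment, N m; "grip_width": opening from 0.0 (shut) to 1.0 (fully open).
Only numpy, scipy, OpenCV 4.12 (cv2) and the standard library are available. Lean on these libraries where they do the work, as an engineer would, in place of code of your own. Each camera call takes 0.05 s, during which the arm holds its last target.

## Working session

There is one attempt and no reset: what is moved stays moved. The work goes in short steps, Python scripts to look and compute and a tool call to move; the robot and the scene stay as the last step left them, time stands still between calls to the robot, and variables do not carry over. Pictures are saved under pics/ and viewed, and the job is handed in when it is done.

Besides the shell and the picture viewer there is one more tool, called after "Request:" by a JSON object that holds its "api" and its "payload". carry_out: Moves the arm, as the interface text tells. Its arguments: {"type":"object","properties":{"commands":{"type":"array"},"grip_force":{"type":"number"}},"required":["commands"]}

```bash
ls; mkdir -p pics
python3 - <<'E'
from bench import ctrl,get_image,camera_info
import cv2,numpy as np
s=ctrl.get_state();print({k:np.round(v,4).tolist() for k,v in s.items()})
for n in ("scene","side","wrist"):
    c=camera_info(n);print(n,np.round(c["intrinsics"],1).tolist(),np.round(c["R"],4).tolist(),np.round(c["t"],4).tolist())
    im=get_image(n);cv2.imwrite(f"pics/{n}0.png",im[...,::-1])
E
```

```text
pics
{'time': 0.0, 'joint_positions': [1.3571, 0.3219, -0.0701, 1.4517, 0.0226, 1.3708, -0.0569], 'qd': [-0.0012, 0.0008, -0.0003, 0.0008, 0.0013, -0.0015, -0.0009], 'joint_torque': [-0.001, -49.1289, -0.4043, -31.253, -0.0638, 0.0437, 0.0002], 'position': [0.1466, -0.6327, 0.2214], 'tool_rot': [-3.1193, -0.3569, 0.0005], 'ft_force': [0.297, -0.6153, 0.3786], 'torque': [-0.0234, -0.0177, -0.0553], 'grip_width': 0.999}
scene [[403.2, 0.0, 249.7], [0.0, 403.2, 191.4], [0.0, 0.0, 1.0]] [[0.7699, 0.6381, -0.0086], [0.3545, -0.4389, -0.8256], [-0.5306, 0.6326, -0.5642]] [-0.4127, -0.0173, 1.3643]
side [[445.0, 0.0, 255.1], [0.0, 445.0, 187.6], [0.0, 0.0, 1.0]] [[-0.9671, -0.2544, -0.002], [-0.1309, 0.5046, -0.8534], [0.2181, -0.825, -0.5213]] [0.4633, 0.07, 1.0954]
wrist [[288.5, 0.0, 261.0], [0.0, 288.5, 191.3], [0.0, 0.0, 1.0]] [[0.2265, -0.974, -0.0018], [-0.9401, -0.2191, 0.261], [-0.2546, -0.0575, -0.9653]] [-0.6489, -0.033, 0.3904]
```

View pics/scene0.png

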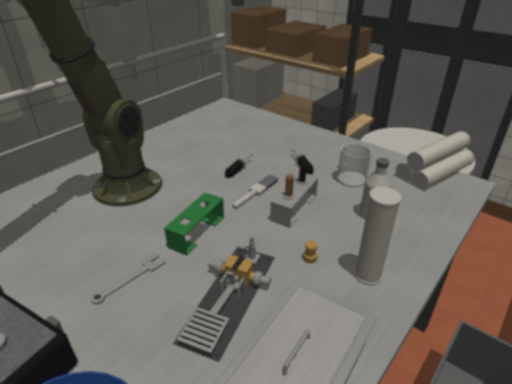

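View pics/side0.png

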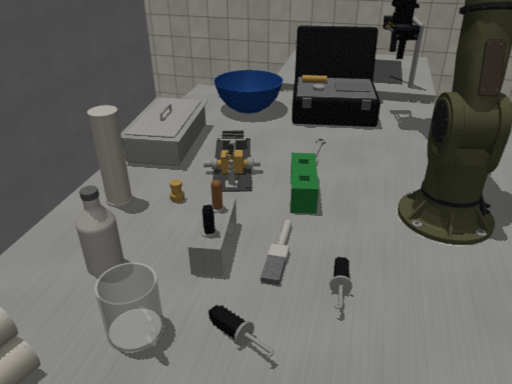

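View pics/wrist0.png

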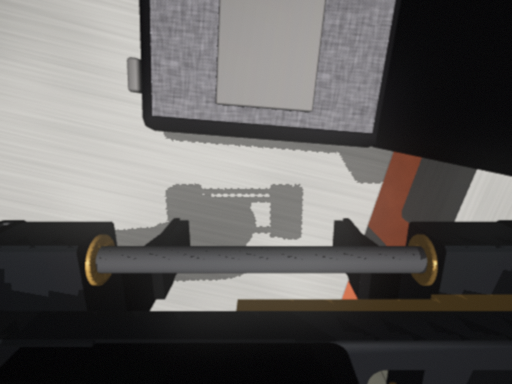

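The scene shows the valve at about (240,275), the gray rack at (296,200) with the wooden nut driver at (289,187) and the black puller at (303,172). Similar black tools lie loose on the bench. Next I'll zoom in to measure.

```bash
cat > h.py <<'E'
import cv2,numpy as np
from bench import ctrl,get_image,camera_info
def ray(c,u,v):
    K,R,t=map(np.array,(c["intrinsics"],c["R"],c["t"]))
    d=R.T@np.linalg.solve(K,[u,v,1]);return -R.T@t,d/np.linalg.norm(d)
def onz(c,u,v,z):
    o,d=ray(c,u,v);return o+d*(z-o[2])/d[2]
def proj(c,X):
    p=np.array(c["R"])@np.array(X)+np.array(c["t"]);p=np.array(c["intrinsics"])@p;return p[:2]/p[2]
def two(ca,pa,cb,pb):
    o1,d1=ray(ca,*pa);o2,d2=ray(cb,*pb)
    A=np.stack([d1,-d2],1);s=np.linalg.lstsq(A,o2-o1,rcond=None)[0]
    a=o1+d1*s[0];b=o2+d2*s[1];return (a+b)/2,np.linalg.norm(a-b)
def crop(im,x0,y0,x1,y1,f,name):
    c=cv2.resize(im[y0:y1,x0:x1],None,fx=f,fy=f,interpolation=cv2.INTER_CUBIC)
    for x in range((x0+9)//10*10,x1,10):
        cv2.line(c,((x-x0)*f,0),((x-x0)*f,6 if x%50 else 14),(0,0,255),1)
        if x%20==0: cv2.putText(c,str(x),((x-x0)*f,24),0,.35,(0,0,255),1)
    for y in range((y0+9)//10*10,y1,10):
        cv2.line(c,(0,(y-y0)*f),(6,(y-y0)*f),(0,0,255),1)
        if y%20==0: cv2.putText(c,str(y),(8,(y-y0)*f+4),0,.35,(0,0,255),1)
    cv2.imwrite(name,c)
E
python3 - <<'E'
from h import *
im=cv2.imread("pics/scene0.png");crop(im,175,140,335,255,5,"pics/s1.png");crop(im,170,230,290,355,4,"pics/s2.png")
im=cv2.imread("pics/side0.png");crop(im,180,120,330,280,4,"pics/d1.png");
E
```

```text
(no output)
```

View pics/s1.png

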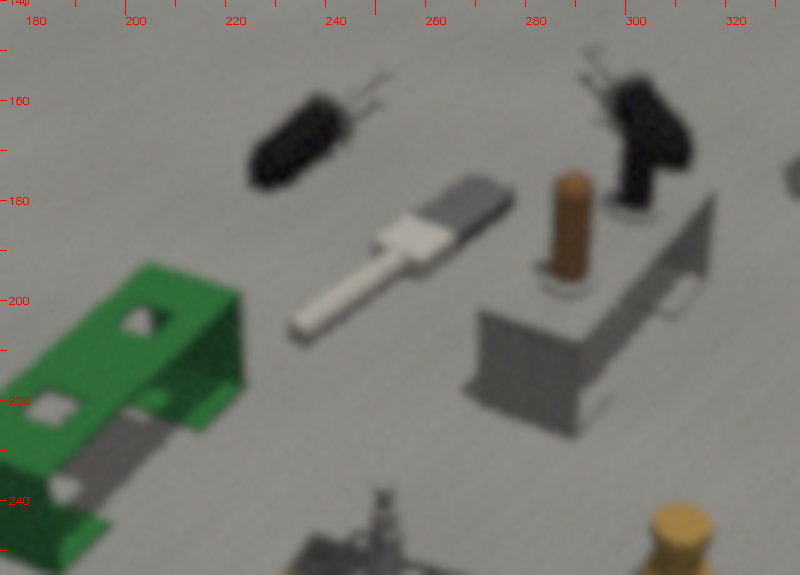

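View pics/s2.png

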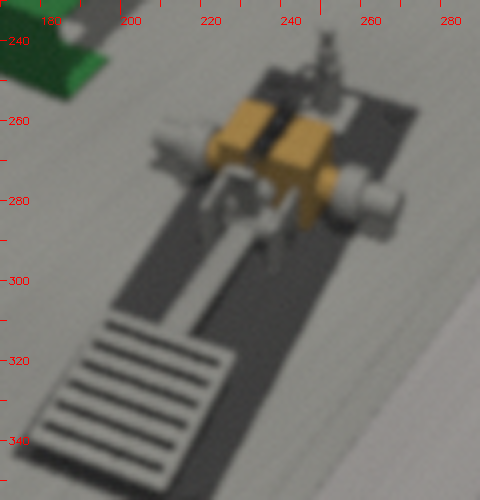

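View pics/d1.png

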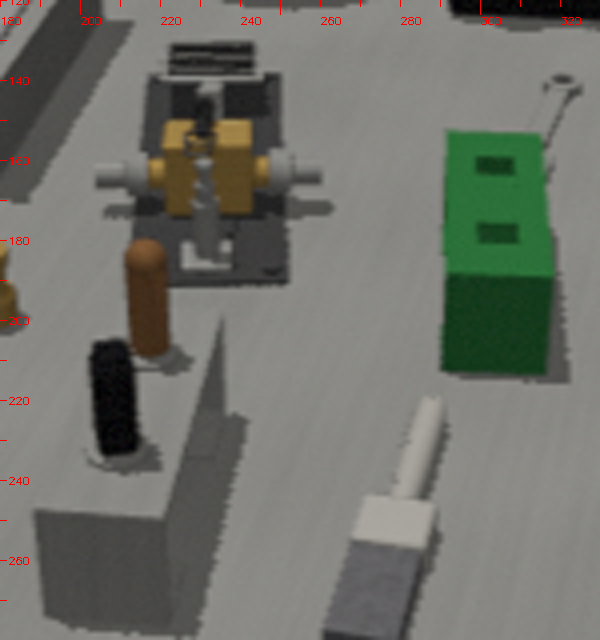

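Run:
```python
from h import *
S=camera_info("scene");D=camera_info("side")
f=lambda n,x:print(n,np.round(x,4))
f("base sc", [onz(S,*p,.004) for p in ((237,246),(274,257))])
f("base side",[onz(D,*p,.004) for p in ((251,191),(210.5,191),(248,139),(217,139))])
f("pull top side", [onz(D,*p,.132) for p in ((200,205),(210,205))])
f("pull bot side", [onz(D,*p,.076) for p in ((203,234),(211,233))])
f("pull bot sc", [onz(S,*p,.076) for p in ((299,181),(306,181))])
f("guard sc",onz(S,302,182,.074))
print("two top",two(S,(303,165),D,(205,206)))
f("rack top corners side",[onz(D,*p,.072) for p in ((186,248),(219,249),(233,199))])
f("rack top corners scene",[onz(S,*p,.072) for p in ((271,202),(292,209),(318,179))])
f("post top sc",onz(S,251.5,238,.080)); 
f("valve post side",onz(D,230,160,.08))
for p,q in(((251.5,240),(230,160)),((251.5,240),(230,165))): print(two(S,p,D,q))
```

```text
base sc [[0.4867 0.0047 0.004 ]
 [0.5914 0.0341 0.004 ]]
base side [[ 0.4871  0.0127  0.004 ]
 [ 0.5919  0.0399  0.004 ]
 [ 0.5818 -0.298   0.004 ]
 [ 0.6807 -0.2725  0.004 ]]
pull top side [[0.5182 0.2891 0.132 ]
 [0.4986 0.284  0.132 ]]
pull bot side [[0.5077 0.31   0.076 ]
 [0.493  0.3027 0.076 ]]
pull bot sc [[0.494  0.2896 0.076 ]
 [0.5108 0.3031 0.076 ]]
guard sc [0.5027 0.2933 0.074 ]
two top (array([0.50399526, 0.29287511, 0.13490627]), np.float64(0.003578984683147018))
rack top corners side [[0.5264 0.3563 0.072 ]
 [0.4623 0.3428 0.072 ]
 [0.4892 0.1625 0.072 ]]
rack top corners scene [[0.4904 0.1518 0.072 ]
 [0.5565 0.1621 0.072 ]
 [0.5304 0.3416 0.072 ]]
post top sc [ 0.5525 -0.0119  0.08  ]
valve post side [ 0.5491 -0.0055  0.08  ]
(array([ 0.55276616, -0.01357051,  0.0750404 ]), np.float64(0.0018355750014107913))
(array([ 0.54824348, -0.00498749,  0.0657709 ]), np.float64(0.0024368070477275086))
```

```bash
cat >> h.py <<'E'
from scipy.spatial.transform import Rotation as Ro
def down(yaw_deg):  # tool z down, tool x at yaw
    a=np.radians(yaw_deg);x=np.array([np.cos(a),np.sin(a),0]);z=np.array([0,0,-1.])
    return Ro.from_matrix(np.stack([x,np.cross(z,x),z],1))
def rel(p,yaw,st=None,p0=None,R0=None):
    st=st or ctrl.get_state()
    p0=np.array(st["position"]) if p0 is None else np.array(p0);R0=Ro.from_rotvec(st["tool_rot"]) if R0 is None else R0
    t=R0.inv().apply(np.array(p)-p0);r=(R0.inv()*down(yaw)).as_rotvec()
    print("t",np.round(t,4),"r",np.round(r,4),"deg",np.degrees(np.linalg.norm(r)).round(1));return t,r
E
python3 - <<'E'
from h import *
W=camera_info("wrist");s=ctrl.get_state()
R0=Ro.from_rotvec(s["tool_rot"]);c=-np.array(W["R"]).T@W["t"]
print("cam in tool",R0.inv().apply(c-s["position"]),"Rtc",(R0.inv()*Ro.from_matrix(np.array(W["R"]).T)).as_matrix().round(3))
print(R0.as_matrix().round(3))
rel([.60,-.25,.33],43); rel([.5,.27,.33],98.5)
S=camera_info("scene");print(onz(S,372,278,0))
E
```

```text
cam in tool [ 0.07054658 -0.0002348  -0.16282382] Rtc [[ 0.001 -0.965 -0.261]
 [ 1.     0.001  0.   ]
 [ 0.    -0.261  0.965]]
[[ 0.974  0.226 -0.   ]
 [ 0.226 -0.974  0.001]
 [-0.    -0.001 -1.   ]]
t [ 0.5281 -0.2707 -0.108 ] r [-1.500e-03 -3.000e-04 -5.227e-01] deg 29.9
t [ 0.5481 -0.7998 -0.1072] r [-1.3000e-03 -1.0000e-03 -1.4913e+00] deg 85.4
[8.24462517e-01 1.32068466e-01 1.11022302e-16]
```

Request:
{"api": "carry_out", "payload": {"commands": [{"tx":0.0,"ty":0.0,"tz":-0.06,"rz":0},{"tx":0.528,"ty":-0.271,"tz":-0.108,"rz":-0.523},{"tx":0.528,"ty":-0.271,"tz":-0.108,"rz":-0.523},{"tx":0.528,"ty":-0.271,"tz":-0.108,"rz":-0.523},{"tx":0.528,"ty":-0.271,"tz":-0.108,"rz":-0.523},{"tx":0.528,"ty":-0.271,"tz":-0.108,"rz":-0.523},{"tx":0.528,"ty":-0.271,"tz":-0.108,"rz":-0.523},{"tx":0.528,"ty":-0.271,"tz":-0.108,"rz":-0.523},{"tx":0.528,"ty":-0.271,"tz":-0.108,"rz":-0.523},{"tx":0.528,"ty":-0.271,"tz":-0.108,"rz":-0.523},{"tx":0.528,"ty":-0.271,"tz":-0.108,"rz":-0.523}]}}

```text
invalid input
```

Run:
```python
from h import *
s=ctrl.get_state();print(s["time"],s["position"],s["joint_positions"])
cv2.imwrite("pics/w1.png",get_image("wrist")[...,::-1])
rel([.5,.27,.33],98.5)
```

```text
0.15 [ 0.14664928 -0.63282759  0.22169756] [ 1.35708077  0.32168645 -0.0700668   1.45138113  0.02261965  1.37077182
 -0.05689926]
t [ 0.5481 -0.7999 -0.1072] r [-1.0000e-03 -8.0000e-04 -1.4913e+00] deg 85.4
```

View pics/w1.png

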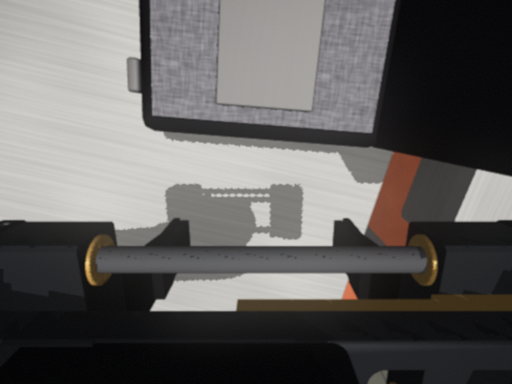

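Refused, probably because every field is required. I'll resend with all seven keys.

Request:
{"api": "carry_out", "payload": {"commands": [{"tx":0,"ty":0,"tz":-0.06,"rx":0,"ry":0,"rz":0,"jaw":1},{"tx":0.528,"ty":-0.271,"tz":-0.108,"rx":0,"ry":0,"rz":-0.523,"jaw":1},{"tx":0.528,"ty":-0.271,"tz":-0.108,"rx":0,"ry":0,"rz":-0.523,"jaw":1},{"tx":0.528,"ty":-0.271,"tz":-0.108,"rx":0,"ry":0,"rz":-0.523,"jaw":1},{"tx":0.528,"ty":-0.271,"tz":-0.108,"rx":0,"ry":0,"rz":-0.523,"jaw":1},{"tx":0.528,"ty":-0.271,"tz":-0.108,"rx":0,"ry":0,"rz":-0.523,"jaw":1},{"tx":0.528,"ty":-0.271,"tz":-0.108,"rx":0,"ry":0,"rz":-0.523,"jaw":1},{"tx":0.528,"ty":-0.271,"tz":-0.108,"rx":0,"ry":0,"rz":-0.523,"jaw":1},{"tx":0.528,"ty":-0.271,"tz":-0.108,"rx":0,"ry":0,"rz":-0.523,"jaw":1},{"tx":0.528,"ty":-0.271,"tz":-0.108,"rx":0,"ry":0,"rz":-0.523,"jaw":1},{"tx":0.528,"ty":-0.271,"tz":-0.108,"rx":0,"ry":0,"rz":-0.523,"jaw":1}]}}

```text
time: 1.58
position: [0.6023, -0.2459, 0.3304]
tool_rot: [-2.919, -1.158, -0.002]
ft_force: [0.2, -0.0, -0.5]
grip_width: 1.001
```

Run:
```python
from h import *
s=ctrl.get_state();print(s["time"],s["position"],s["joint_positions"])
cv2.imwrite("pics/w2.png",get_image("wrist")[...,::-1])
rel([.5,.27,.33],98.5)
```

```text
1.575 [ 0.60232692 -0.24591554  0.33042896] [ 0.70510839  0.33499842 -0.48597448  1.25354727  0.15220018  1.58898135
 -0.56994959]
t [ 0.277  -0.4435  0.0022] r [ 0.0011 -0.0054 -0.9591] deg 55.0
```

View pics/w2.png

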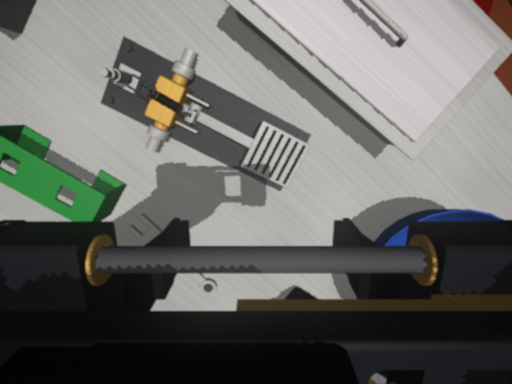

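Wrist view: valve at upper left, with the tread at (275,155), brass at (165,100) and post at (115,75). Now to the rack.

Request:
{"api": "carry_out", "payload": {"commands": [{"tx":0.2815,"ty":-0.4485,"tz":0,"rx":0,"ry":0,"rz":-0.969,"jaw":1},{"tx":0.2815,"ty":-0.4485,"tz":0,"rx":0,"ry":0,"rz":-0.969,"jaw":1},{"tx":0.2815,"ty":-0.4485,"tz":0,"rx":0,"ry":0,"rz":-0.969,"jaw":1},{"tx":0.2815,"ty":-0.4485,"tz":0,"rx":0,"ry":0,"rz":-0.969,"jaw":1},{"tx":0.2815,"ty":-0.4485,"tz":0,"rx":0,"ry":0,"rz":-0.969,"jaw":1},{"tx":0.2815,"ty":-0.4485,"tz":0,"rx":0,"ry":0,"rz":-0.969,"jaw":1},{"tx":0.2815,"ty":-0.4485,"tz":0,"rx":0,"ry":0,"rz":-0.969,"jaw":1},{"tx":0.2815,"ty":-0.4485,"tz":0,"rx":0,"ry":0,"rz":-0.969,"jaw":1},{"tx":0.2815,"ty":-0.4485,"tz":0,"rx":0,"ry":0,"rz":-0.969,"jaw":1},{"tx":0.2815,"ty":-0.4485,"tz":0,"rx":0,"ry":0,"rz":-0.969,"jaw":1}]}}

```text
time: 2.88
position: [0.4981, 0.2728, 0.3304]
tool_rot: [-2.042, -2.386, -0.0]
ft_force: [0.4, -0.3, -0.3]
grip_width: 0.999
```

Run:
```python
from h import *
import pickle
s=ctrl.get_state();print(s["time"],s["position"],s["tool_rot"],s["joint_positions"])
W=camera_info("wrist");pickle.dump(W,open("w3.pkl","wb"))
im=get_image("wrist")[...,::-1];cv2.imwrite("pics/w3.png",im)
```

```text
2.875 [0.49808705 0.2728467  0.33044377] [-2.04227571e+00 -2.38585859e+00 -3.09419981e-04] [ 0.24123432  0.20775771 -0.92120574  1.45655403  0.1639803   1.55838959
 -0.51665245]
```

View pics/w3.png

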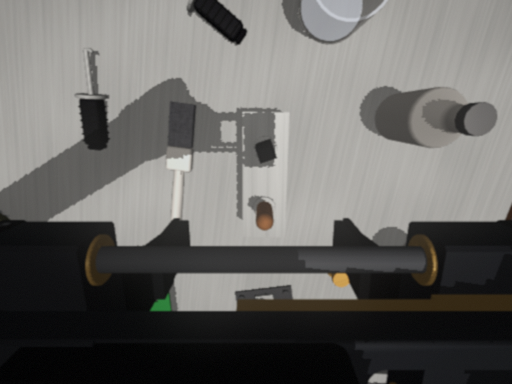

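Run:
```python
from h import *
im=cv2.imread("pics/w3.png");crop(im,220,95,310,240,4,"pics/w3c.png")
```

```text
(no output)
```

View pics/w3c.png

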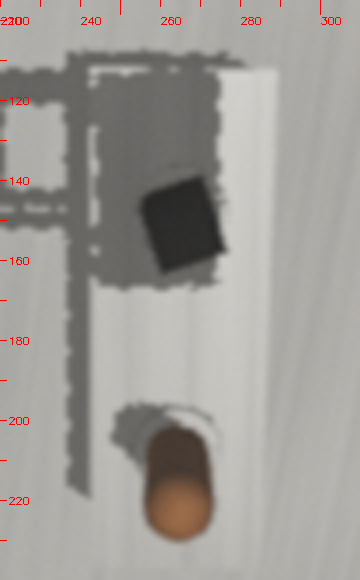

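Run:
```python
from h import *
import pickle
W=pickle.load(open("w3.pkl","rb"));im=cv2.imread("pics/w3.png")
g=im.max(2)[130:172,240:290]
c=np.clip((g.astype(float)-15)*5,0,255).astype(np.uint8)
cv2.imwrite("pics/w3d.png",cv2.resize(c,None,fx=12,fy=12,interpolation=cv2.INTER_NEAREST))
m=(g<60).astype(np.uint8);cs,_=cv2.findContours(m,0,1);k=max(cs,key=cv2.contourArea)
r=cv2.minAreaRect(k);print(r,cv2.boxPoints(r)+[240,130])
b=cv2.boxPoints(r)+[240,130]
P=[onz(W,*p,.132) for p in b];print(np.round(P,4));print("centre",np.mean(P,0))
for i in range(4):
    d=P[(i+1)%4]-P[i];print(np.linalg.norm(d),np.degrees(np.arctan2(d[1],d[0])))
print([np.round(onz(W,*p,.072),4) for p in ((242,112),(287,112),(242,219))])
print("driver top",onz(W,265,220,.13))
```

```text
((24.85000228881836, 20.549999237060547), (19.289892196655273, 16.4438419342041), 71.56504821777344) [[254.00000286 144.00000095]
 [269.60000038 138.80000019]
 [275.70000076 157.09999847]
 [260.1000042  162.29999924]]
[[0.4835 0.3057 0.132 ]
 [0.5016 0.315  0.132 ]
 [0.5128 0.2938 0.132 ]
 [0.4945 0.2842 0.132 ]]
centre [0.49808049 0.29968173 0.132     ]
0.020352624094386155 27.175415829684653
0.024025576110910017 -62.029803984832775
0.02069037347563476 -152.5095998899196
0.024137010035804627 117.16550322574172
[array([0.4596, 0.3411, 0.072 ]), array([0.5222, 0.3509, 0.072 ]), array([0.4818, 0.1824, 0.072 ])]
driver top [0.51303248 0.20787424 0.13      ]
```

View pics/w3d.png

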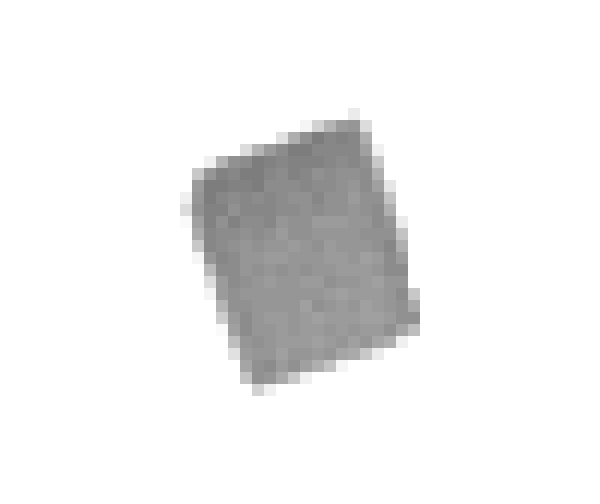

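Run:
```python
from h import *
im=get_image("scene")[...,::-1].copy()
im2=np.clip((im.astype(float)-30)*2.2,0,255).astype(np.uint8);crop(im2,265,150,330,232,9,"pics/s3.png")
im=get_image("side")[...,::-1].copy()
im2=np.clip((im.astype(float)-30)*2.,0,255).astype(np.uint8);crop(im2,180,195,250,280,7,"pics/d3.png")
```

```text
(no output)
```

View pics/s3.png

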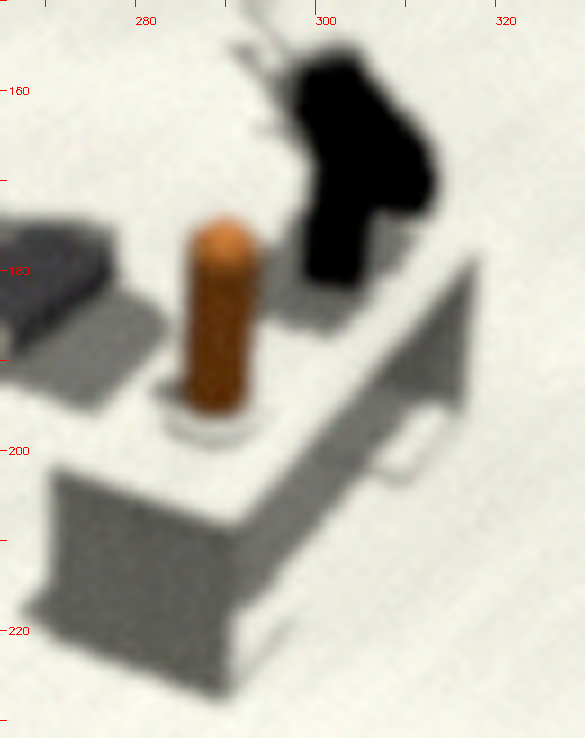

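View pics/d3.png

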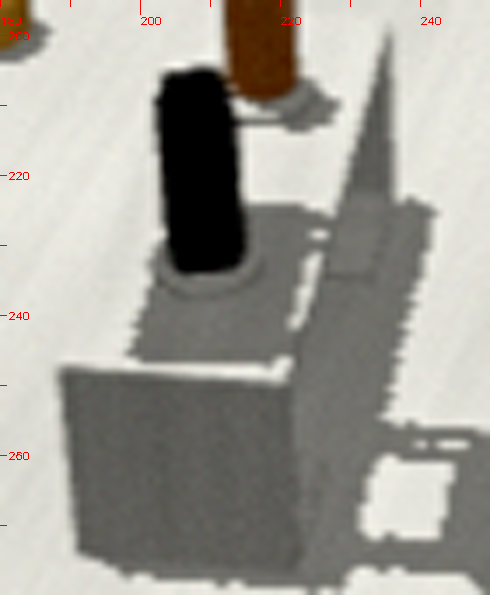

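Rack at image (242–287, 112–230). The puller is the black square at (264,150), its handle sides at about 27° world yaw and centre near (0.498, 0.298). I'll go closer over it with the jaws aligned.

Request:
{"api": "carry_out", "payload": {"commands": [{"tx":0.027,"ty":0.003,"tz":0.03,"rx":0,"ry":0,"rz":-0.323,"jaw":1},{"tx":0.027,"ty":0.003,"tz":0.09,"rx":0,"ry":0,"rz":-0.323,"jaw":1},{"tx":0.027,"ty":0.003,"tz":0.13,"rx":0,"ry":0,"rz":-0.323,"jaw":1},{"tx":0.027,"ty":0.003,"tz":0.13,"rx":0,"ry":0,"rz":-0.323,"jaw":1},{"tx":0.027,"ty":0.003,"tz":0.13,"rx":0,"ry":0,"rz":-0.323,"jaw":1}]}}

```text
time: 3.65
position: [0.5001, 0.2967, 0.2023]
tool_rot: [1.643, 2.676, 0.003]
ft_force: [0.4, 0.6, 0.4]
grip_width: 0.999
```

Run:
```python
from h import *
import pickle
s=ctrl.get_state();print(s["time"],s["position"],s["tool_rot"],s["joint_positions"])
R=Ro.from_rotvec(s["tool_rot"]).as_matrix();print("yaw",np.degrees(np.arctan2(R[1,0],R[0,0])))
W=camera_info("wrist");pickle.dump(W,open("w4.pkl","wb"))
im=get_image("wrist")[...,::-1].copy();cv2.imwrite("pics/w4.png",im)
crop(np.clip((im.astype(float)-10)*2,0,255).astype(np.uint8),190,110,330,225,5,"pics/w4c.png")
g=im.max(2);m=(g<60).astype(np.uint8);m[215:]=0;m[:110]=0;m[:,:200]=0;m[:,330:]=0;cs,_=cv2.findContours(m,0,1);k=max(cs,key=cv2.contourArea)
b=cv2.boxPoints(cv2.minAreaRect(k));print(b)
for z in (.132,):
    P=[onz(W,*p,z) for p in b];print("centre",np.mean(P,0))
    for i in range(4):
        d=P[(i+1)%4]-P[i];print(np.round(P[i],4),np.linalg.norm(d),np.degrees(np.arctan2(d[1],d[0])))
print("axis at top expected pix",proj(W,[s["position"][0],s["position"][1],.132]))
```

```text
3.65 [0.50010369 0.29666525 0.20229646] [1.64256991 2.67639127 0.00276999] [ 0.21239055  0.31216517 -0.95111426  1.63167184  0.2611193   1.33057843
 -0.30817768]
yaw 116.92297117582132
[[249. 175.]
 [273. 175.]
 [273. 210.]
 [249. 210.]]
centre [0.4964942  0.30296774 0.132     ]
[0.4808 0.312  0.132 ] 0.019786465029567806 26.928007480346473
[0.4984 0.321  0.132 ] 0.030438478154185652 -62.413564420986965
[0.5125 0.294  0.132 ] 0.020448946776977162 -153.0925022748266
[0.4943 0.2848 0.132 ] 0.030430754993948338 116.33924324515215
axis at top expected pix [261.42696584 201.06320159]
```

View pics/w4c.png

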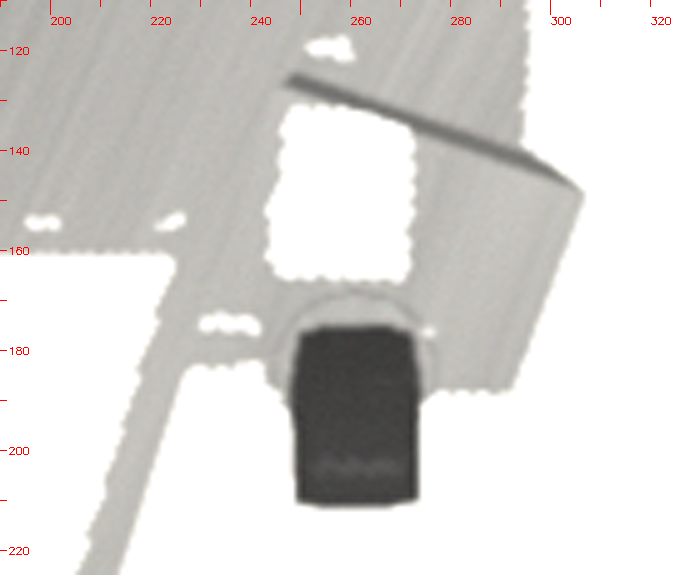

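The handle is square to the jaws and centred sideways (column 261), with a 2.5 mm forward correction needed. Descend and grip.

Request:
{"api": "carry_out", "payload": {"commands": [{"tx":0.0025,"ty":0,"tz":0.04,"rx":0,"ry":0,"rz":0,"jaw":1},{"tx":0.0025,"ty":0,"tz":0.08,"rx":0,"ry":0,"rz":0,"jaw":1},{"tx":0.0025,"ty":0,"tz":0.11,"rx":0,"ry":0,"rz":0,"jaw":1},{"tx":0.0025,"ty":0,"tz":0.121,"rx":0,"ry":0,"rz":0,"jaw":1},{"tx":0.0025,"ty":0,"tz":0.121,"rx":0,"ry":0,"rz":0,"jaw":1},{"tx":0.0025,"ty":0,"tz":0.121,"rx":0,"ry":0,"rz":0,"jaw":0.6},{"tx":0.0025,"ty":0,"tz":0.121,"rx":0,"ry":0,"rz":0,"jaw":0.3},{"tx":0.0025,"ty":0,"tz":0.121,"rx":0,"ry":0,"rz":0,"jaw":0.1},{"tx":0.0025,"ty":0,"tz":0.121,"rx":0,"ry":0,"rz":0,"jaw":0.0},{"tx":0.0025,"ty":0,"tz":0.121,"rx":0,"ry":0,"rz":0,"jaw":0.0},{"tx":0.0025,"ty":0,"tz":0.121,"rx":0,"ry":0,"rz":0,"jaw":0.0}], "grip_force": 55}}

```text
time: 5.08
position: [0.4975, 0.2993, 0.0795]
tool_rot: [-1.64, -2.679, 0.0]
ft_force: [0.2, -0.1, 0.1]
grip_width: 0.405
```

Run:
```python
from h import *
s=ctrl.get_state();print(s["time"],s["position"],s["tool_rot"],s["joint_positions"],s["grip_width"],s["ft_force"])
im=get_image("side")[...,::-1].copy();crop(im,140,150,290,290,5,"pics/d5.png")
```

```text
5.075 [0.49752369 0.29932995 0.07945526] [-1.64033403e+00 -2.67926263e+00  2.48466500e-04] [ 0.15015488  0.43188798 -0.89577298  1.76759365  0.37116369  1.12191684
 -0.39351427] 0.40459420501487264 [ 0.23987083 -0.1024781   0.12540179]
```

View pics/d5.png

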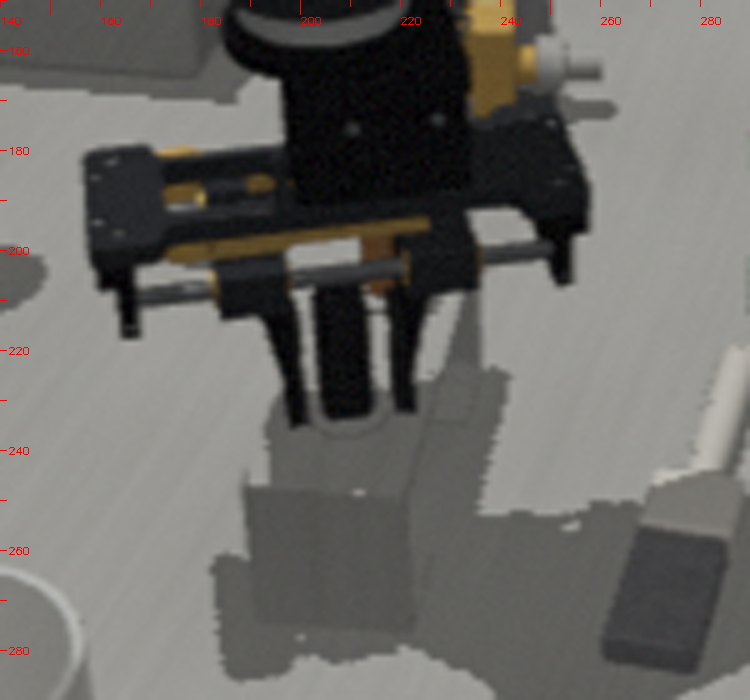

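Not yet closed: the fingers straddle the handle in the side view. Keep closing.

Request:
{"api": "carry_out", "payload": {"commands": [{"tx":0,"ty":0,"tz":0,"rx":0,"ry":0,"rz":0,"jaw":0.0},{"tx":0,"ty":0,"tz":0,"rx":0,"ry":0,"rz":0,"jaw":0.0},{"tx":0,"ty":0,"tz":0,"rx":0,"ry":0,"rz":0,"jaw":0.0},{"tx":0,"ty":0,"tz":0,"rx":0,"ry":0,"rz":0,"jaw":0.0}], "grip_force": 55}}

```text
time: 5.62
position: [0.4976, 0.2993, 0.0795]
tool_rot: [1.64, 2.679, -0.0]
ft_force: [1.0, -0.2, 0.0]
grip_width: 0.247
```

Request:
{"api": "carry_out", "payload": {"commands": [{"tx":0,"ty":0,"tz":0,"rx":0,"ry":0,"rz":0,"jaw":0.0},{"tx":0,"ty":0,"tz":-0.03,"rx":0,"ry":0,"rz":0,"jaw":0.0},{"tx":0,"ty":0,"tz":-0.07,"rx":0,"ry":0,"rz":0,"jaw":0.0},{"tx":0,"ty":0,"tz":-0.12,"rx":0,"ry":0,"rz":0,"jaw":0.0},{"tx":0,"ty":0,"tz":-0.12,"rx":0,"ry":0,"rz":0,"jaw":0.0},{"tx":0,"ty":0,"tz":-0.12,"rx":0,"ry":0,"rz":0,"jaw":0.0}], "grip_force": 55}}

```text
time: 6.38
position: [0.4972, 0.2988, 0.1987]
tool_rot: [-1.641, -2.679, 0.002]
ft_force: [0.4, -0.1, -1.6]
grip_width: 0.253
```

Run:
```python
from h import *
s=ctrl.get_state();print(s["time"],s["position"],s["tool_rot"],s["grip_width"],s["ft_force"])
for n,b in(("side",(150,120,270,260)),("scene",(230,90,350,230))):
    im=get_image(n)[...,::-1].copy();crop(im,*b,5,f"pics/{n}6.png")
cv2.imwrite("pics/w6.png",get_image("wrist")[...,::-1])
for n in("side","scene"):print(n,proj(camera_info(n),[.4975,.2993,.145]),proj(camera_info(n),[.4975+.007,.2993+.0036,.145]))
```

```text
6.375 [0.4971775  0.29882481 0.19872566] [-1.64051847e+00 -2.67905833e+00  2.18542194e-03] 0.25337426543309804 [ 0.38822867 -0.05828811 -1.56435685]
side [207.54195303 203.76840664] [203.5774501  204.25006374]
scene [303.17860233 160.67070971] [305.81138376 160.93544849]
```

View pics/side6.png

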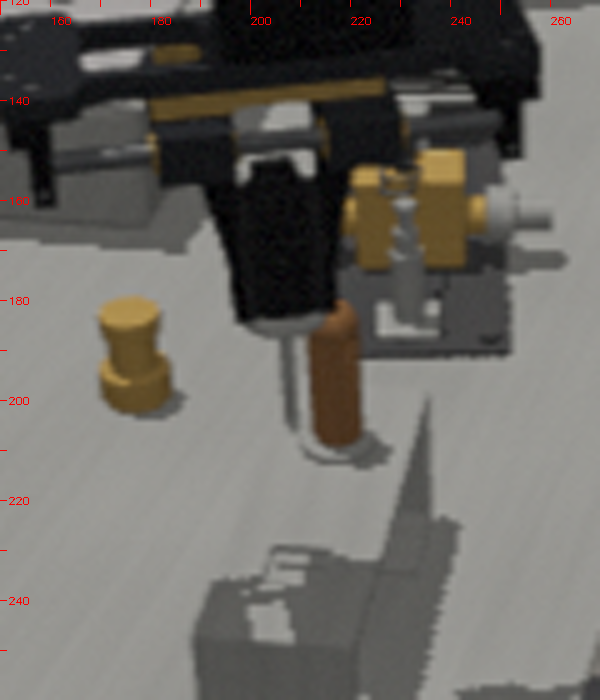

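View pics/scene6.png

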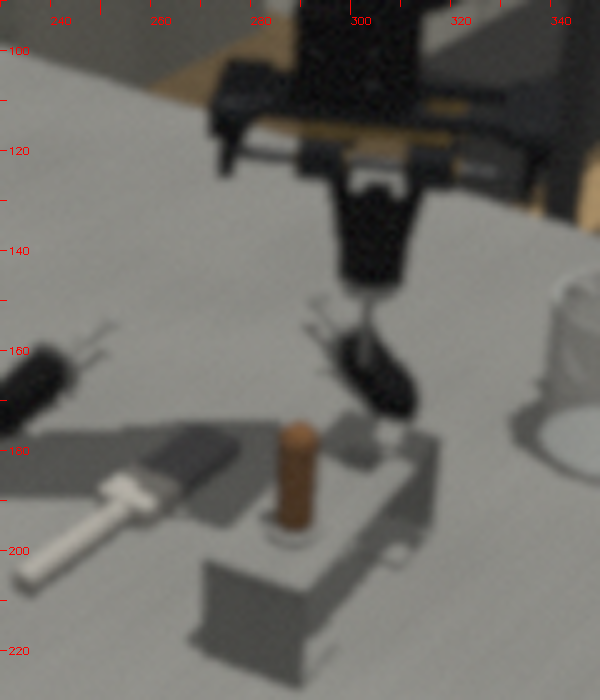

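View pics/w6.png

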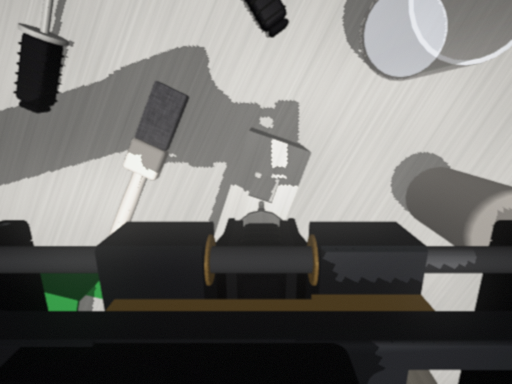

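Run:
```python
from h import *
W=camera_info("wrist");s=ctrl.get_state()
im=cv2.imread("pics/w6.png");crop(np.clip(im.astype(float)*1.5,0,255).astype(np.uint8),220,180,305,240,8,"pics/w6c.png")
im=get_image("side")[...,::-1].copy();crop(im,185,175,235,225,12,"pics/d6c.png")
im=get_image("scene")[...,::-1].copy();crop(im,280,140,325,185,12,"pics/s6c.png")
R=Ro.from_rotvec(s["tool_rot"]);p=np.array(s["position"])
foot=p+R.apply([0,0,.0545]) # grip at TCP -25.5ish
print(foot)
for d in ([0,0,0],[.008,0,0],[-.008,0,0],[0,.008,0],[0,-.008,0]):
    X=foot+R.apply(d);print(d,[proj(camera_info(n),X).round(1) for n in("wrist","side","scene")])
```

```text
[0.496652   0.29852942 0.14328861]
[0, 0, 0] [array([261.3, 207. ]), array([208.1, 204.3]), array([302.8, 161.2])]
[0.008, 0, 0] [array([261.3, 197.4]), array([208.6, 206.5]), array([303.1, 159.9])]
[-0.008, 0, 0] [array([261.3, 216.5]), array([207.6, 202.2]), array([302.5, 162.5])]
[0, 0.008, 0] [array([271.3, 207. ]), array([204.1, 204.8]), array([305.4, 161.5])]
[0, -0.008, 0] [array([251.2, 207. ]), array([212.1, 203.8]), array([300.1, 160.9])]
```

View pics/w6c.png

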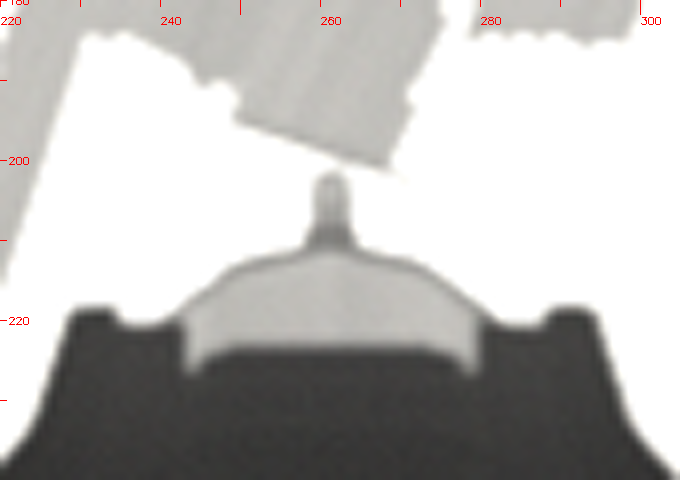

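View pics/d6c.png

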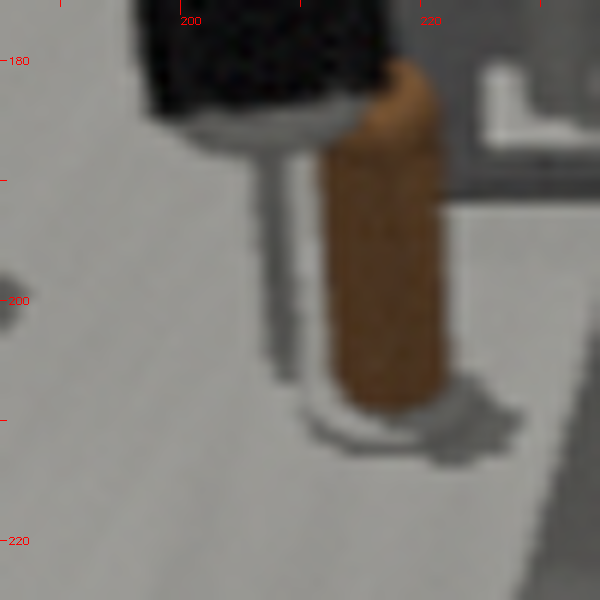

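View pics/s6c.png

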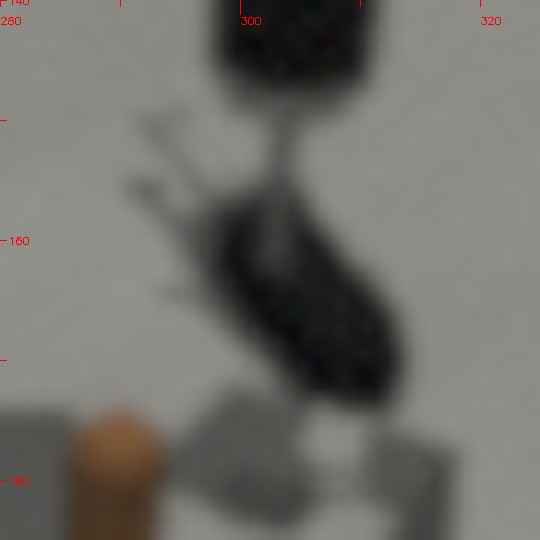

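The wrist close-up shows the hook (thin bar, tip at (261,202)) pointing along tool +x, about 117° yaw, so the jaws are square to the coming pull. A grip along the pull resists the tipping moment much better, so I'll set it back and regrip turned 90°. First I'll check the nut driver's height for clearance.

Run:
```python
from h import *
print(two(camera_info("scene"),(289.5,174.5),camera_info("side"),(216.5,180.5)))
```

```text
(array([0.5102162 , 0.20921104, 0.14508754]), np.float64(0.0008925273122919636))
```

Request:
{"api": "carry_out", "payload": {"commands": [{"tx":0,"ty":0,"tz":0.05,"rx":0,"ry":0,"rz":0,"jaw":0.0},{"tx":0,"ty":0,"tz":0.09,"rx":0,"ry":0,"rz":0,"jaw":0.0},{"tx":0,"ty":0,"tz":0.112,"rx":0,"ry":0,"rz":0,"jaw":0.0},{"tx":0,"ty":0,"tz":0.119,"rx":0,"ry":0,"rz":0,"jaw":0.0},{"tx":0,"ty":0,"tz":0.119,"rx":0,"ry":0,"rz":0,"jaw":0.0},{"tx":0,"ty":0,"tz":0.119,"rx":0,"ry":0,"rz":0,"jaw":1},{"tx":0,"ty":0,"tz":0.119,"rx":0,"ry":0,"rz":0,"jaw":1},{"tx":0,"ty":0,"tz":0.119,"rx":0,"ry":0,"rz":0,"jaw":1},{"tx":0,"ty":0,"tz":0.119,"rx":0,"ry":0,"rz":0,"jaw":1},{"tx":0,"ty":0,"tz":0.119,"rx":0,"ry":0,"rz":0,"jaw":1},{"tx":0,"ty":0,"tz":0.119,"rx":0,"ry":0,"rz":0,"jaw":1}]}}

```text
time: 8.0
position: [0.4976, 0.2993, 0.0805]
tool_rot: [-1.64, -2.679, 0.0]
ft_force: [-0.5, 0.4, -0.5]
grip_width: 0.852
```

Request:
{"api": "carry_out", "payload": {"commands": [{"tx":0,"ty":0,"tz":-0.02,"rx":0,"ry":0,"rz":0,"jaw":1},{"tx":0,"ty":0,"tz":-0.02,"rx":0,"ry":0,"rz":1.571,"jaw":1},{"tx":0,"ty":0,"tz":-0.02,"rx":0,"ry":0,"rz":1.571,"jaw":1},{"tx":0,"ty":0,"tz":-0.02,"rx":0,"ry":0,"rz":1.571,"jaw":1},{"tx":0,"ty":0,"tz":-0.02,"rx":0,"ry":0,"rz":1.571,"jaw":1},{"tx":0,"ty":0,"tz":-0.02,"rx":0,"ry":0,"rz":1.571,"jaw":1},{"tx":0,"ty":0,"tz":-0.02,"rx":0,"ry":0,"rz":1.571,"jaw":1},{"tx":0,"ty":0,"tz":-0.02,"rx":0,"ry":0,"rz":1.571,"jaw":1},{"tx":0,"ty":0,"tz":-0.02,"rx":0,"ry":0,"rz":1.571,"jaw":1},{"tx":0,"ty":0,"tz":-0.02,"rx":0,"ry":0,"rz":1.571,"jaw":1},{"tx":0,"ty":0,"tz":-0.02,"rx":0,"ry":0,"rz":1.571,"jaw":1},{"tx":0,"ty":0,"tz":-0.02,"rx":0,"ry":0,"rz":1.571,"jaw":1}]}}

```text
time: 9.5
position: [0.4978, 0.2996, 0.1013]
tool_rot: [-3.054, -0.736, -0.001]
ft_force: [-0.0, 0.1, -0.1]
grip_width: 0.997
```

Run:
```python
from h import *
s=ctrl.get_state();print(s["time"],s["position"],s["tool_rot"],s["joint_positions"])
im=get_image("wrist")[...,::-1].copy();cv2.imwrite("pics/w7.png",im)
im=get_image("side")[...,::-1].copy();crop(im,130,130,280,280,5,"pics/d7.png")
```

```text
9.5 [0.49778588 0.29964765 0.10126243] [-3.05382183e+00 -7.36301955e-01 -1.27291639e-03] [-0.04814791  0.32985941 -0.63584952  1.7543851   0.21477644  1.12663825
 -1.8486516 ]
```

View pics/w7.png

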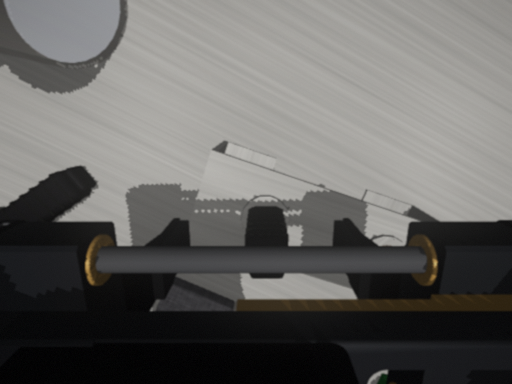

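View pics/d7.png

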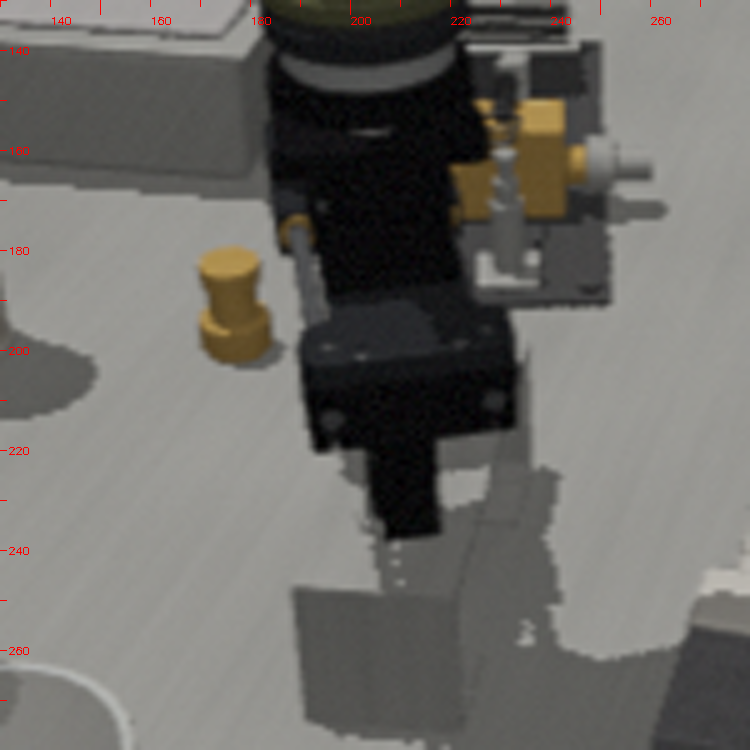

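The handle shows at column 267 against the axis at 261, so I'll shift about 3 mm. Descend a little and grip.

Request:
{"api": "carry_out", "payload": {"commands": [{"tx":0,"ty":0.003,"tz":0.013,"rx":0,"ry":0,"rz":0,"jaw":1},{"tx":0,"ty":0.003,"tz":0.013,"rx":0,"ry":0,"rz":0,"jaw":0},{"tx":0,"ty":0.003,"tz":0.013,"rx":0,"ry":0,"rz":0,"jaw":0},{"tx":0,"ty":0.003,"tz":0.013,"rx":0,"ry":0,"rz":0,"jaw":0},{"tx":0,"ty":0.003,"tz":0.013,"rx":0,"ry":0,"rz":0,"jaw":0},{"tx":0,"ty":0.003,"tz":0.013,"rx":0,"ry":0,"rz":0,"jaw":0},{"tx":0,"ty":0.003,"tz":0.013,"rx":0,"ry":0,"rz":0,"jaw":0},{"tx":0,"ty":0.003,"tz":0.013,"rx":0,"ry":0,"rz":0,"jaw":0},{"tx":0,"ty":0.003,"tz":0.013,"rx":0,"ry":0,"rz":0,"jaw":0},{"tx":0,"ty":0.003,"tz":0.013,"rx":0,"ry":0,"rz":0,"jaw":0},{"tx":0,"ty":0.003,"tz":0.013,"rx":0,"ry":0,"rz":0,"jaw":0}], "grip_force": 60}}

```text
time: 10.98
position: [0.4989, 0.2967, 0.0875]
tool_rot: [3.055, 0.734, -0.0]
ft_force: [0.1, 0.4, 0.1]
grip_width: 0.25
```

Request:
{"api": "carry_out", "payload": {"commands": [{"tx":0,"ty":0,"tz":0,"rx":0,"ry":0,"rz":0,"jaw":0},{"tx":0,"ty":0,"tz":-0.03,"rx":0,"ry":0,"rz":0,"jaw":0},{"tx":0,"ty":0,"tz":-0.07,"rx":0,"ry":0,"rz":0,"jaw":0},{"tx":0,"ty":0,"tz":-0.12,"rx":0,"ry":0,"rz":0,"jaw":0},{"tx":0,"ty":0,"tz":-0.12,"rx":0,"ry":0,"rz":0,"jaw":0},{"tx":0,"ty":0,"tz":-0.12,"rx":0,"ry":0,"rz":0,"jaw":0}]}}

```text
time: 11.72
position: [0.4986, 0.2962, 0.2068]
tool_rot: [3.054, 0.734, -0.001]
ft_force: [-1.0, 0.1, -2.6]
grip_width: 0.249
```

Run:
```python
from h import *
W=camera_info("wrist");s=ctrl.get_state();print(s["time"],s["position"],s["tool_rot"],s["grip_width"],s["ft_force"],s["torque"])
im=get_image("wrist")[...,::-1].copy();crop(np.clip(im.astype(float)*1.5,0,255).astype(np.uint8),205,170,315,240,7,"pics/w8.png")
R=Ro.from_rotvec(s["tool_rot"]);p=np.array(s["position"])
for z in (.058,.062,.066):
  foot=p+R.apply([0,0,z])
  for d in ([0,0,0],[0,-.008,0]):print(z,d,[proj(camera_info(n),foot+R.apply(d)).round(1) for n in("wrist","side","scene")])
im=get_image("side")[...,::-1].copy();crop(im,170,150,240,230,9,"pics/d8.png")
```

```text
11.725 [0.49862941 0.29623131 0.20681209] [ 3.05389803e+00  7.33990726e-01 -1.40324979e-03] 0.24889084862866834 [-1.00662136  0.13199813 -2.59811977] [-0.00035574  0.02472717  0.01033829]
0.058 [0, 0, 0] [array([261.3, 204.1]), array([207.5, 201.2]), array([303. , 160.1])]
0.058 [0, -0.008, 0] [array([251.3, 204.1]), array([208. , 203.4]), array([303.3, 158.8])]
0.062 [0, 0, 0] [array([261.3, 202.6]), array([207.6, 202.9]), array([302.9, 161.2])]
0.062 [0, -0.008, 0] [array([251.5, 202.6]), array([208.1, 205.1]), array([303.2, 159.9])]
0.066 [0, 0, 0] [array([261.3, 201.1]), array([207.7, 204.6]), array([302.8, 162.4])]
0.066 [0, -0.008, 0] [array([251.6, 201.1]), array([208.2, 206.8]), array([303.1, 161.1])]
```

View pics/w8.png

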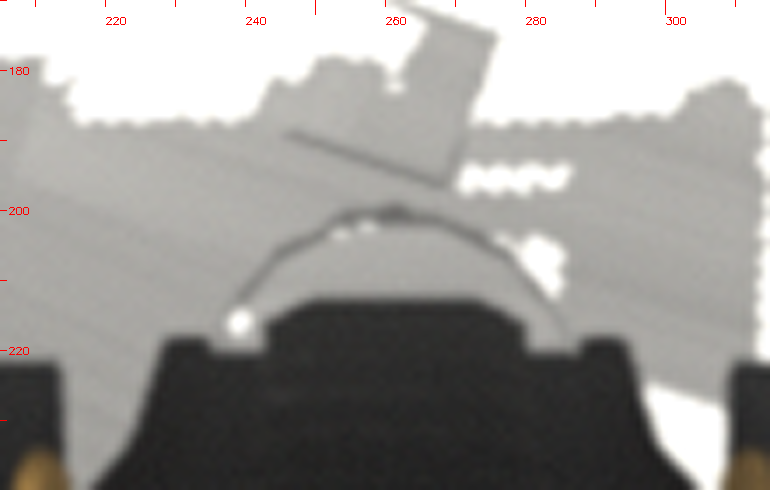

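View pics/d8.png

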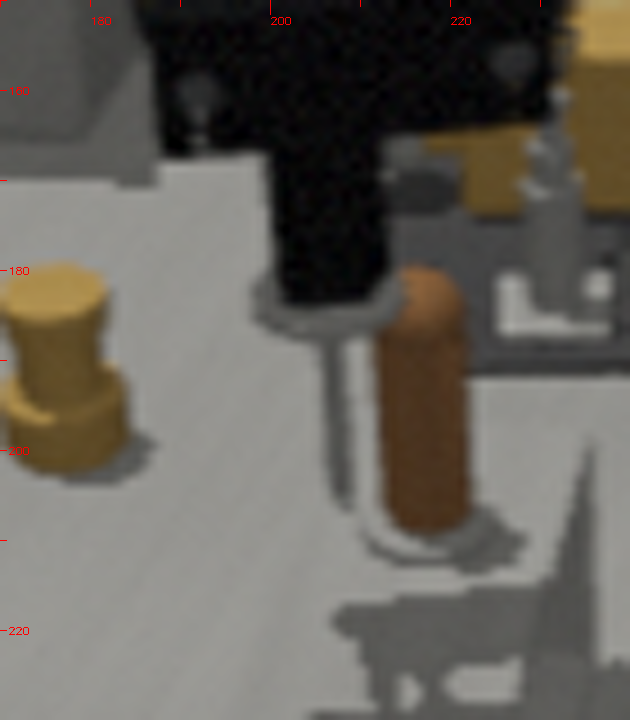

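The puller is held square, with its grip centre about 16.5 mm above the TCP and the hook foot about 63.5 mm below. The hook now points along tool −y. Next: raise and go over the valve to look.

Request:
{"api": "carry_out", "payload": {"commands": [{"tx":0,"ty":0,"tz":-0.05,"rx":0,"ry":0,"rz":0,"jaw":0},{"tx":-0.1625,"ty":0.3167,"tz":-0.06,"rx":0,"ry":0,"rz":0.175,"jaw":0},{"tx":-0.1625,"ty":0.3167,"tz":-0.06,"rx":0,"ry":0,"rz":0.175,"jaw":0},{"tx":-0.1625,"ty":0.3167,"tz":-0.06,"rx":0,"ry":0,"rz":0.175,"jaw":0},{"tx":-0.1625,"ty":0.3167,"tz":-0.06,"rx":0,"ry":0,"rz":0.175,"jaw":0},{"tx":-0.1625,"ty":0.3167,"tz":-0.06,"rx":0,"ry":0,"rz":0.175,"jaw":0},{"tx":-0.1625,"ty":0.3167,"tz":-0.06,"rx":0,"ry":0,"rz":0.175,"jaw":0},{"tx":-0.1625,"ty":0.3167,"tz":-0.02,"rx":0,"ry":0,"rz":0.175,"jaw":0},{"tx":-0.1625,"ty":0.3167,"tz":0,"rx":0,"ry":0,"rz":0.175,"jaw":0},{"tx":-0.1625,"ty":0.3167,"tz":0,"rx":0,"ry":0,"rz":0.175,"jaw":0},{"tx":-0.1625,"ty":0.3167,"tz":0,"rx":0,"ry":0,"rz":0.175,"jaw":0}]}}

```text
time: 13.2
position: [0.4984, -0.0592, 0.2078]
tool_rot: [3.107, 0.465, 0.0]
ft_force: [0.7, -0.7, -0.9]
grip_width: 0.247
```

Run:
```python
from h import *
import pickle
W=camera_info("wrist");s=ctrl.get_state();print(s["time"],s["position"],s["tool_rot"],s["joint_positions"])
im=get_image("wrist")[...,::-1].copy();cv2.imwrite("pics/w9.png",im);pickle.dump(W,open("w9.pkl","wb"))
```

```text
13.2 [ 0.49837284 -0.05915612  0.20782299] [3.10692811e+00 4.65041474e-01 1.58979616e-04] [ 0.40810721  0.02915993 -0.34766984  1.82072899  0.01036173  1.29335144
 -1.21590811]
```

View pics/w9.png

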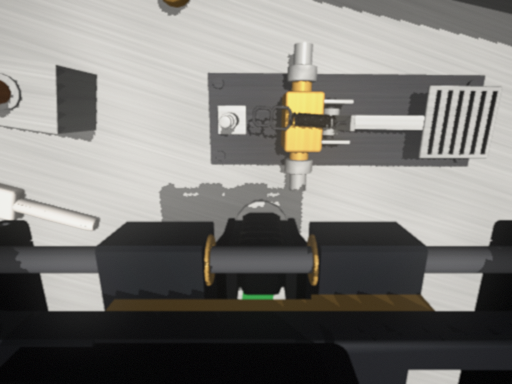

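Run:
```python
from h import *
im=cv2.imread("pics/w9.png");crop(np.clip((im.astype(float))*2.2,0,255).astype(np.uint8),205,85,355,160,5,"pics/w9c.png")
```

```text
(no output)
```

View pics/w9c.png

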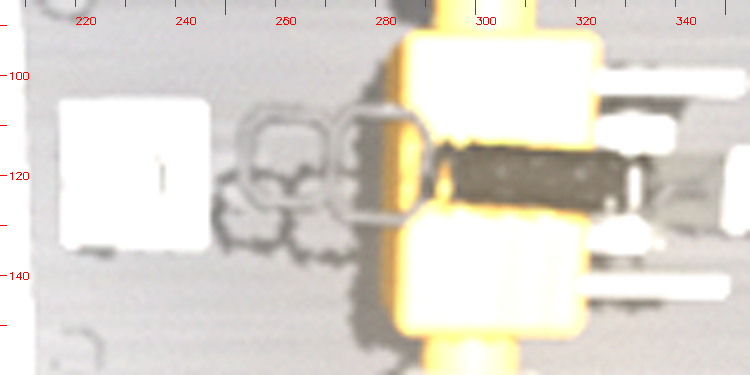

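The spring's figure 8 is clear: end eye centred near (261,116), hook loop (280,117), coil lying in the brass body's groove. Now the post with less brightening.

Run:
```python
from h import *
import pickle
W=pickle.load(open("w9.pkl","rb"))
im=cv2.imread("pics/w9.png");crop(im,205,90,275,150,9,"pics/w9d.png")
f=lambda n,u,v,z:print(n,np.round(onz(W,u,v,z),4))
f("eye",260.8,116.3,.068);f("bar",269.5,116.8,.068);f("outer",252.2,116,.068);f("coil end",293,119.5,.068);f("root",332,122,.068)
f("base TL",210,73,.004);f("base BL",210,164,.004);f("base TR",484,77,.004)
```

```text
eye [ 0.5629 -0.0389  0.068 ]
bar [ 0.565  -0.0475  0.068 ]
outer [ 0.5606 -0.0305  0.068 ]
coil end [ 0.5695 -0.0712  0.068 ]
root [ 0.5788 -0.11    0.068 ]
base TL [0.5921 0.033  0.004 ]
base BL [0.4865 0.0059 0.004 ]
base TR [ 0.6834 -0.2795  0.004 ]
```

View pics/w9d.png

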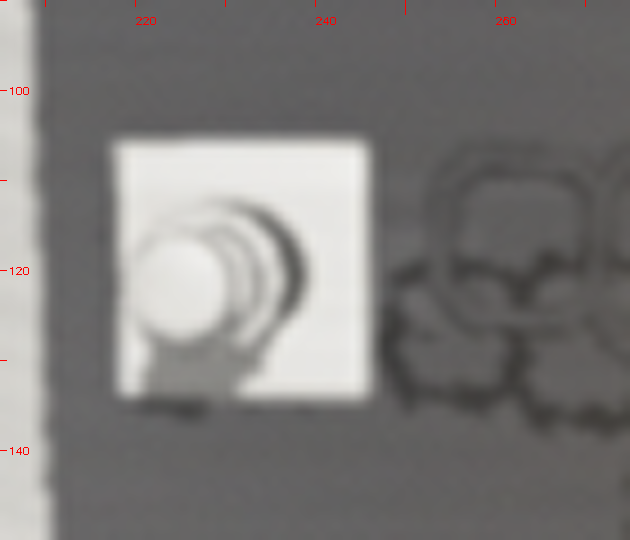

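Run:
```python
from h import *
import pickle
W=pickle.load(open("w9.pkl","rb"))
post=onz(W,225,122,.080);print("post",post)
a=np.radians(105.7);vx=np.array([np.cos(a),np.sin(a)]);vy=np.array([-vx[1],vx[0]])
mid=np.array([.5393,.0195])
for n,p in dict(eye=(.5629,-.0389),bar=(.565,-.0475),outer=(.5606,-.0305),root=(.5788,-.11),coil=(.5695,-.0712),post=post[:2],mid=mid).items():
    d=np.array(p)-post[:2];print(n,np.round([d@vx,d@vy],4))
S=camera_info("scene");D=camera_info("side")
for n,X in dict(post=[*post[:2],.08],eye=[.5629,-.0389,.068]).items(): print(n,proj(S,X),proj(D,X))
im=get_image("scene")[...,::-1].copy();crop(np.clip(im*1.7,0,255).astype(np.uint8),220,225,290,290,9,"pics/s9.png")
im=get_image("side")[...,::-1].copy();crop(np.clip(im*1.7,0,255).astype(np.uint8),200,130,265,195,9,"pics/d9.png")
```

```text
post [ 0.54754394 -0.0069476   0.08      ]
eye [-0.0349 -0.0061]
bar [-0.0438 -0.0058]
outer [-0.0262 -0.0062]
root [-0.1077 -0.0022]
coil [-0.0678 -0.0038]
post [0. 0.]
mid [0.0277 0.0008]
post [251.21583703 236.196573  ] [230.74204363 159.81747313]
eye [247.84441857 248.97572968] [229.01108433 157.748166  ]
```

View pics/s9.png

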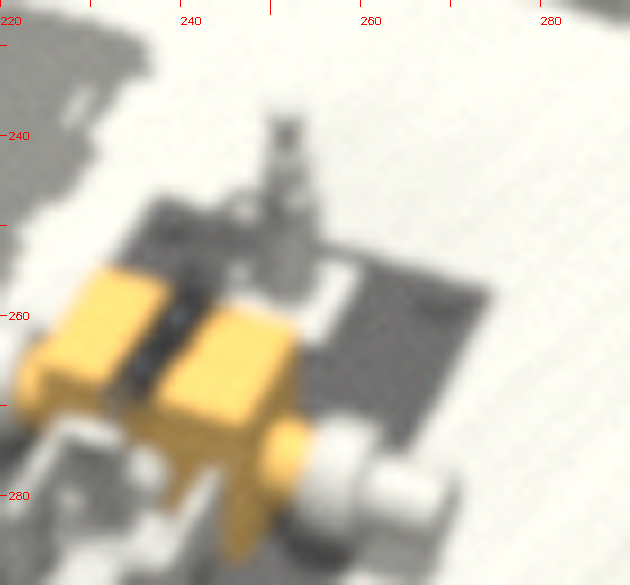

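View pics/d9.png

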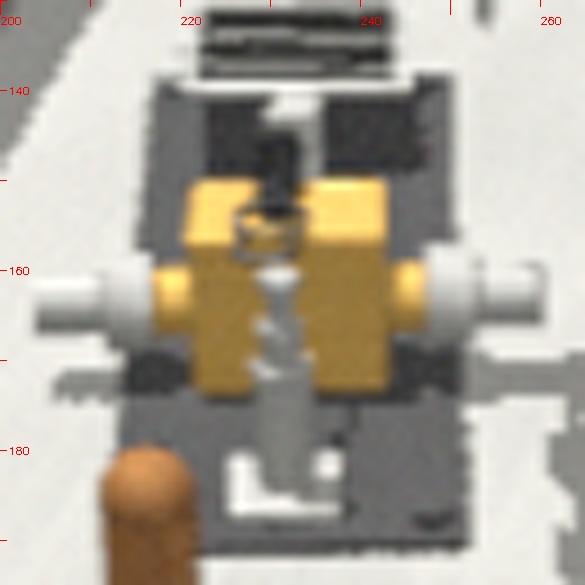

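Run:
```python
from h import *
W=camera_info("wrist");s=ctrl.get_state();print(s["position"])
R=Ro.from_rotvec(s["tool_rot"]);p=np.array(s["position"])
for x in(.013,.015,.017,.019):print(x,[proj(W,p+R.apply([x,0,z])).round(1) for z in(.0115,.0155)])
im=get_image("wrist")[...,::-1].copy();crop(np.clip(im.astype(float)*1.5,0,255).astype(np.uint8),205,170,315,240,7,"pics/w10.png")
foot=p+R.apply([0,0,.0635]);tip=foot+R.apply([0,-.008,0])
im=get_image("side")[...,::-1].copy();crop(im,190,60,290,160,7,"pics/d10.png");D=camera_info("side");print(proj(D,foot),proj(D,tip))
im=get_image("scene")[...,::-1].copy();crop(im,180,170,280,250,7,"pics/s10.png");D=camera_info("scene");print(proj(D,foot),proj(D,tip))
```

```text
[ 0.49878263 -0.05918444  0.20852353]
0.013 [array([261.3, 207.2]), array([261.3, 205.2])]
0.015 [array([261.3, 204.2]), array([261.3, 202.3])]
0.017 [array([261.3, 201.1]), array([261.3, 199.3])]
0.019 [array([261.4, 198.1]), array([261.3, 196.3])]
[253.47060043 131.25647777] [253.58224257 132.514411  ]
[221.92521228 218.46246205] [223.3549507  216.58571165]
```

View pics/w10.png

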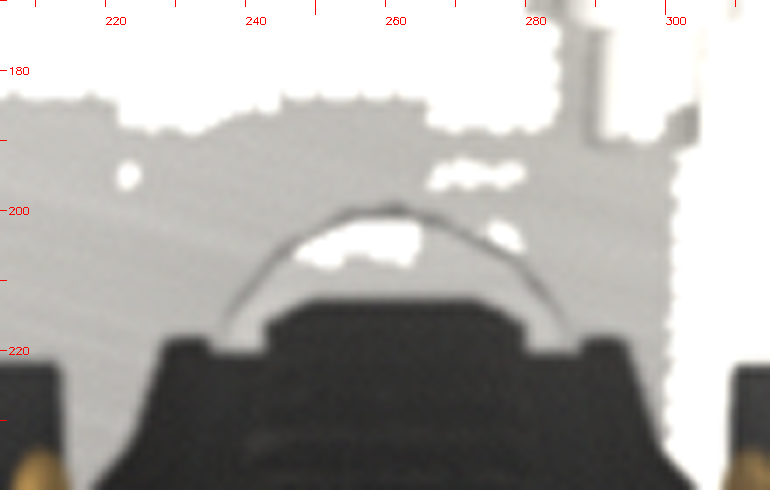

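View pics/d10.png

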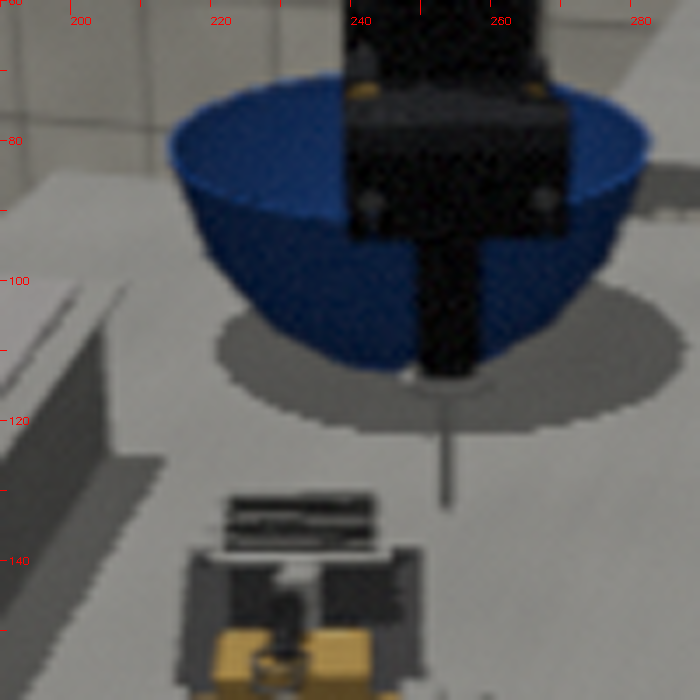

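View pics/s10.png

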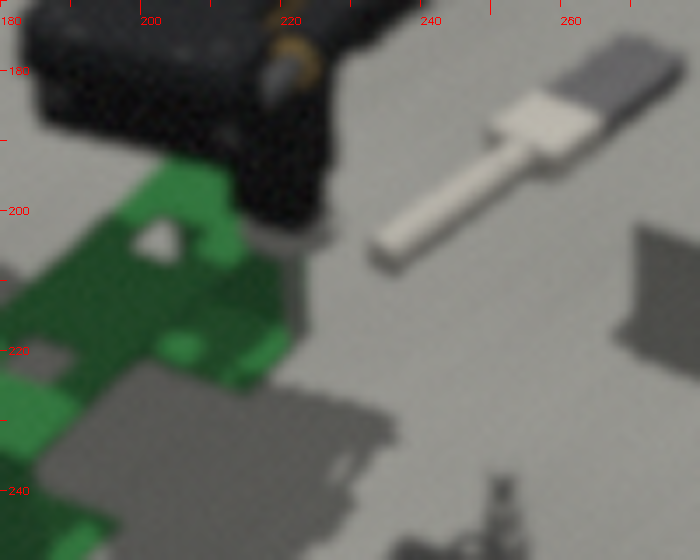

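Guard arc, shank foot (side (253,132), scene (222,218)) and predictions agree within about 1 px, so the puller sits true. Now I'll go over the end eye, hook just above the wire.

Request:
{"api": "carry_out", "payload": {"commands": [{"tx":0.04,"ty":0.0018,"tz":0.0,"rx":0,"ry":0,"rz":0.035,"jaw":0},{"tx":0.067,"ty":0.0018,"tz":0.02,"rx":0,"ry":0,"rz":0.035,"jaw":0},{"tx":0.067,"ty":0.0018,"tz":0.05,"rx":0,"ry":0,"rz":0.035,"jaw":0},{"tx":0.067,"ty":0.0018,"tz":0.066,"rx":0,"ry":0,"rz":0.035,"jaw":0},{"tx":0.067,"ty":0.0018,"tz":0.066,"rx":0,"ry":0,"rz":0.035,"jaw":0},{"tx":0.067,"ty":0.0018,"tz":0.066,"rx":0,"ry":0,"rz":0.035,"jaw":0},{"tx":0.067,"ty":0.0018,"tz":0.066,"rx":0,"ry":0,"rz":0.035,"jaw":0}]}}

```text
time: 14.38
position: [0.5635, -0.0416, 0.143]
tool_rot: [3.114, 0.41, 0.004]
ft_force: [0.8, -0.7, -1.0]
grip_width: 0.252
```

```bash
cat >> h.py <<'E'
EYE=np.array([.5629,-.0389]);POST=np.array([.5475,-.0069])
a_=np.radians(105.7);VX=np.array([np.cos(a_),np.sin(a_)]);VY=np.array([-VX[1],VX[0]])
L=.0635
def stat():
    s=ctrl.get_state();R=Ro.from_rotvec(s["tool_rot"]);p=np.array(s["position"])+R.apply([0,0,L])
    M=R.as_matrix();d=p[:2]-POST
    print("t",s["time"],"tcp",np.round(s["position"],4),"yaw",np.degrees(np.arctan2(M[1,0],M[0,0])).round(1),"foot vx,vy,z",np.round([d@VX,d@VY,p[2]],4),"F(vx,vy,z)",np.round([s["ft_force"][:2]@VX,s["ft_force"][:2]@VY,s["ft_force"][2]],2),"T",np.round(s["torque"],2),"tilt",np.round(M[:,2],4),"g",round(s["grip_width"],3))
    return s,R,p
def views(tag,sc=(220,200,290,280),sd=(195,120,265,190),g=1.7,f=8):
    for n,b in(("scene",sc),("side",sd)):
        im=get_image(n)[...,::-1].copy();crop(np.clip(im*g,0,255).astype(np.uint8),*b,f,f"pics/{n}{tag}.png")
E
python3 - <<'E'
from h import *
s,R,p=stat()
for n in("scene","side"):
  c=camera_info(n);print(n,"foot",proj(c,p),"tip",proj(c,p+R.apply([0,-.008,0])),"eye",proj(c,[*EYE,.068]))
views(11)
E
```

```text
t 14.375 tcp [ 0.5635 -0.0416  0.143 ] yaw 15.0 foot vx,vy,z [-0.0378 -0.0062  0.0795] F(vx,vy,z) [-0.88 -0.57 -0.99] T [-0.02 -0.01 -0.  ] tilt [ 2.4e-03 -5.0e-04 -1.0e+00] g 0.252
scene foot [247.32461614 246.21867814] tip [248.68506735 244.22973119] eye [247.84441857 248.97572968]
side foot [228.91064564 153.5286491 ] tip [228.77498366 154.87934169] eye [229.01108433 157.748166  ]
```

View pics/scene11.png

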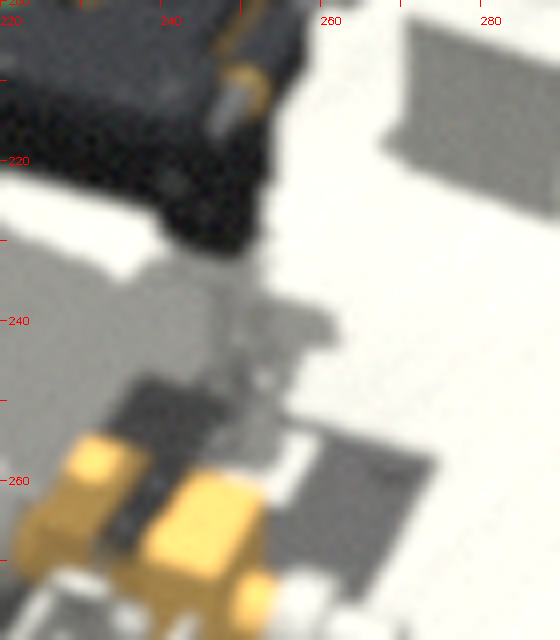

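View pics/side11.png

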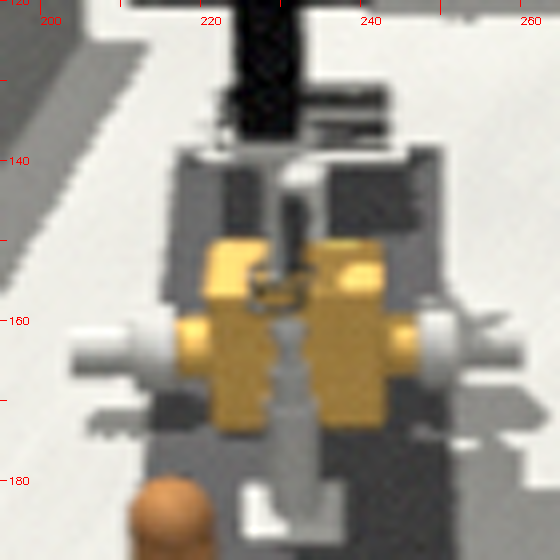

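The shank appears laterally centred on the eye in the side view (about col 229). Lower gently.

Request:
{"api": "carry_out", "payload": {"commands": [{"tx":0,"ty":0,"tz":0.004,"rx":0,"ry":0,"rz":0,"jaw":0},{"tx":0,"ty":0,"tz":0.007,"rx":0,"ry":0,"rz":0,"jaw":0},{"tx":0,"ty":0,"tz":0.01,"rx":0,"ry":0,"rz":0,"jaw":0},{"tx":0,"ty":0,"tz":0.01,"rx":0,"ry":0,"rz":0,"jaw":0}]}}

```text
time: 14.98
position: [0.5624, -0.0414, 0.131]
tool_rot: [-3.115, -0.41, 0.001]
ft_force: [-0.0, 0.5, -1.9]
grip_width: 0.247
```

```bash
python3 -c "
from h import *
stat()"
```

```text
t 14.975 tcp [ 0.5624 -0.0414  0.131 ] yaw 15.0 foot vx,vy,z [-0.0372 -0.005   0.0675] F(vx,vy,z) [ 0.46 -0.09 -1.92] T [ 0.03 -0.01 -0.03] tilt [-9.e-04  0.e+00 -1.e+00] g 0.247
```

Request:
{"api": "carry_out", "payload": {"commands": [{"tx":0,"ty":0,"tz":0.003,"rx":0,"ry":0,"rz":0,"jaw":0},{"tx":0,"ty":0,"tz":0.0065,"rx":0,"ry":0,"rz":0,"jaw":0},{"tx":0,"ty":0,"tz":0.0065,"rx":0,"ry":0,"rz":0,"jaw":0}]}}

```text
time: 15.35
position: [0.5624, -0.0414, 0.1246]
tool_rot: [-3.115, -0.41, 0.001]
ft_force: [-0.1, -0.4, -0.5]
grip_width: 0.248
```

```bash
python3 -c "
from h import *
s,R,p=stat()
for n in('scene','side'):
  c=camera_info(n);print(n,'foot',proj(c,p),'tip',proj(c,p+R.apply([0,-.008,0])),'eye',proj(c,[*EYE,.068]))
views(12)"
```

```text
t 15.35 tcp [ 0.5624 -0.0414  0.1246] yaw 15.0 foot vx,vy,z [-0.0372 -0.005   0.0611] F(vx,vy,z) [-0.39  0.24 -0.47] T [0.01 0.03 0.03] tilt [-8.e-04 -0.e+00 -1.e+00] g 0.248
scene foot [247.06932113 251.48693359] tip [248.4156171  249.48541824] eye [247.84441857 248.97572968]
side foot [229.5534623  159.60361073] tip [229.42291046 160.97482045] eye [229.01108433 157.748166  ]
```

View pics/scene12.png

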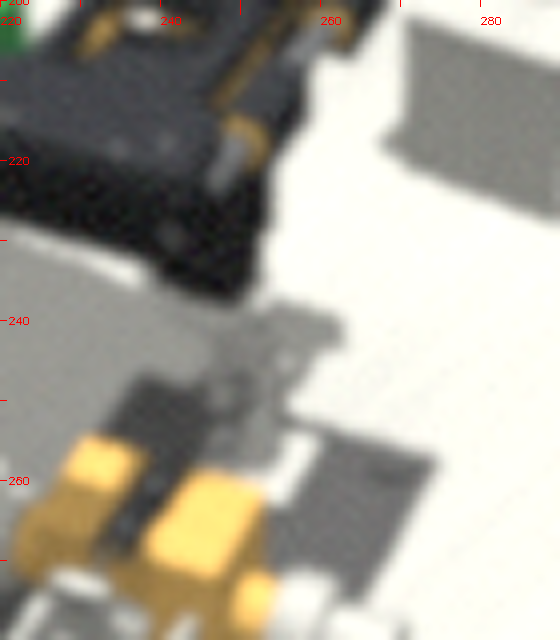

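View pics/side12.png

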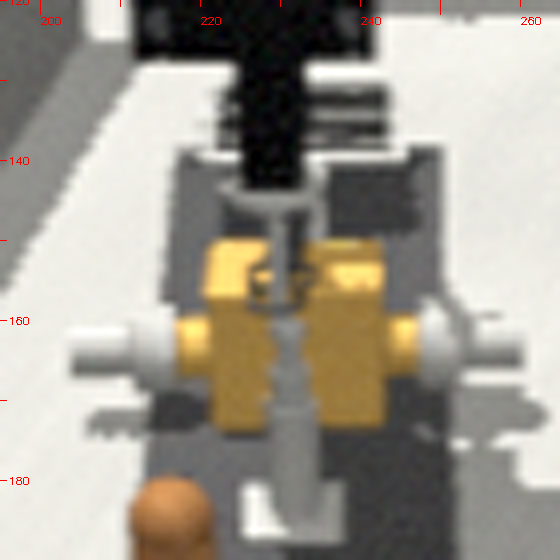

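The hook foot is below the wire and inside the eye (no contact force). Start drawing gently towards the post: valve +x is about tool −y.

Request:
{"api": "carry_out", "payload": {"commands": [{"tx":0,"ty":-0.003,"tz":0,"rx":0,"ry":0,"rz":0,"jaw":0},{"tx":0,"ty":-0.006,"tz":0,"rx":0,"ry":0,"rz":0,"jaw":0},{"tx":0,"ty":-0.009,"tz":0,"rx":0,"ry":0,"rz":0,"jaw":0},{"tx":0,"ty":-0.012,"tz":0,"rx":0,"ry":0,"rz":0,"jaw":0},{"tx":0,"ty":-0.012,"tz":0,"rx":0,"ry":0,"rz":0,"jaw":0},{"tx":0,"ty":-0.012,"tz":-0.003,"rx":0,"ry":0,"rz":0,"jaw":0},{"tx":0,"ty":-0.012,"tz":-0.003,"rx":0,"ry":0,"rz":0,"jaw":0}]}}

```text
time: 16.32
position: [0.5599, -0.0301, 0.1284]
tool_rot: [3.114, 0.41, 0.001]
ft_force: [-0.2, -2.8, -1.7]
grip_width: 0.255
```

```bash
python3 -c "
from h import *
s,R,p=stat()
views(13)"
```

```text
t 16.325 tcp [ 0.5599 -0.0301  0.1284] yaw 15.0 foot vx,vy,z [-0.0258 -0.0057  0.0649] F(vx,vy,z) [-2.62  0.96 -1.66] T [-0.71 -0.15 -0.01] tilt [ 7.e-04 -4.e-04 -1.e+00] g 0.255
```

View pics/side13.png

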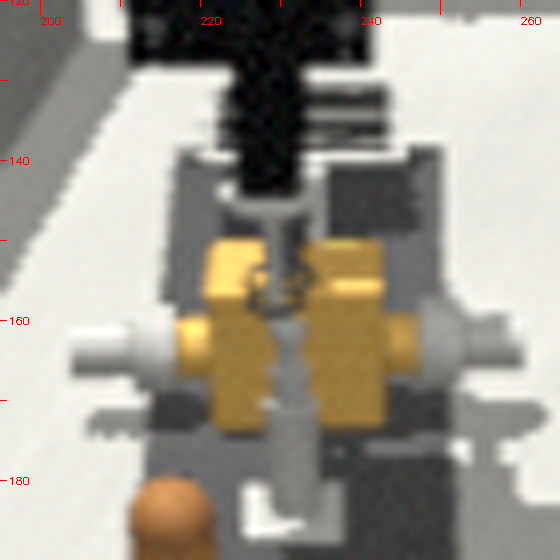

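Tension 2.6 N as expected: the eye is hooked. Now raise above the head height with a little more draw, before reaching the post.

Request:
{"api": "carry_out", "payload": {"commands": [{"tx":0,"ty":-0.001,"tz":-0.004,"rx":0,"ry":0,"rz":0,"jaw":0},{"tx":0,"ty":-0.002,"tz":-0.008,"rx":0,"ry":0,"rz":0,"jaw":0},{"tx":0,"ty":-0.003,"tz":-0.012,"rx":0,"ry":0,"rz":0,"jaw":0},{"tx":0,"ty":-0.004,"tz":-0.016,"rx":0,"ry":0,"rz":0,"jaw":0},{"tx":0,"ty":-0.005,"tz":-0.02,"rx":0,"ry":0,"rz":0,"jaw":0},{"tx":0,"ty":-0.005,"tz":-0.023,"rx":0,"ry":0,"rz":0,"jaw":0},{"tx":0,"ty":-0.005,"tz":-0.023,"rx":0,"ry":0,"rz":0,"jaw":0}]}}

```text
time: 17.3
position: [0.5585, -0.025, 0.1513]
tool_rot: [3.115, 0.41, 0.001]
ft_force: [0.3, -2.7, -1.9]
grip_width: 0.245
```

```bash
python3 -c "
from h import *
s,R,p=stat()
views(14)"
```

```text
t 17.3 tcp [ 0.5585 -0.025   0.1513] yaw 15.0 foot vx,vy,z [-0.0204 -0.0057  0.0878] F(vx,vy,z) [-2.66  0.48 -1.9 ] T [-1.04 -0.23 -0.02] tilt [ 4.e-04 -1.e-04 -1.e+00] g 0.245
```

View pics/side14.png

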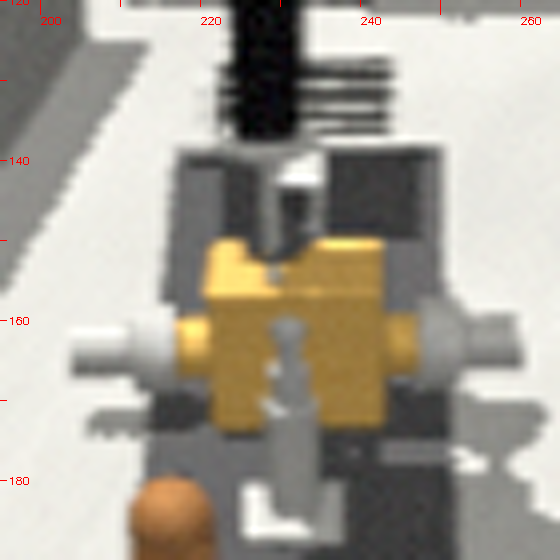

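View pics/scene14.png

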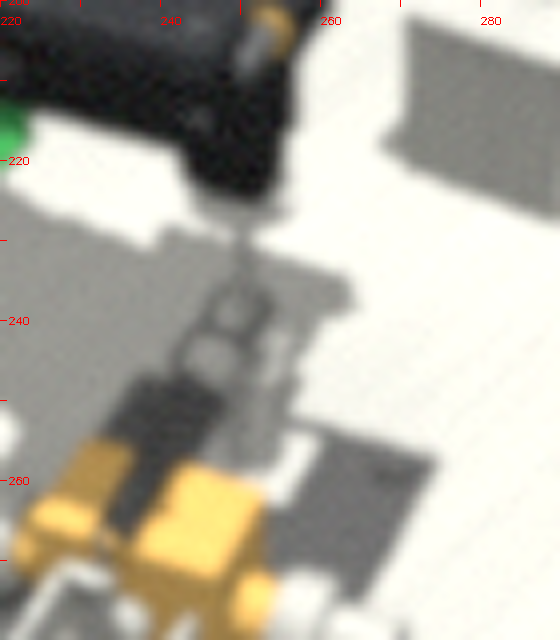

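The scene view shows the figure 8 held on the hook, raised clear of the post head. Draw on over the post in slow steps.

Request:
{"api": "carry_out", "payload": {"commands": [{"tx":-0.0005,"ty":-0.0035,"tz":0,"rx":0,"ry":0,"rz":0,"jaw":0},{"tx":-0.001,"ty":-0.007,"tz":0,"rx":0,"ry":0,"rz":0,"jaw":0},{"tx":-0.0015,"ty":-0.0105,"tz":0,"rx":0,"ry":0,"rz":0,"jaw":0},{"tx":-0.002,"ty":-0.014,"tz":0,"rx":0,"ry":0,"rz":0,"jaw":0},{"tx":-0.0025,"ty":-0.0175,"tz":0,"rx":0,"ry":0,"rz":0,"jaw":0},{"tx":-0.003,"ty":-0.021,"tz":0,"rx":0,"ry":0,"rz":0,"jaw":0},{"tx":-0.0035,"ty":-0.0245,"tz":0,"rx":0,"ry":0,"rz":0,"jaw":0},{"tx":-0.004,"ty":-0.028,"tz":0,"rx":0,"ry":0,"rz":0,"jaw":0},{"tx":-0.004,"ty":-0.028,"tz":0,"rx":0,"ry":0,"rz":0,"jaw":0},{"tx":-0.004,"ty":-0.028,"tz":0,"rx":0,"ry":0,"rz":0,"jaw":0}]}}

```text
time: 18.65
position: [0.5475, -0.0008, 0.1511]
tool_rot: [3.112, 0.408, 0.001]
ft_force: [1.9, -8.0, -3.5]
grip_width: 0.249
```

```bash
python3 -c "
from h import *
s,R,p=stat()
views(15)"
```

```text
t 18.65 tcp [ 0.5475 -0.0008  0.1511] yaw 14.9 foot vx,vy,z [ 0.0057 -0.0016  0.0876] F(vx,vy,z) [-8.2   0.3  -3.46] T [-2.09 -0.55 -0.07] tilt [ 8.0e-04 -2.7e-03 -1.0e+00] g 0.249
```

View pics/side15.png

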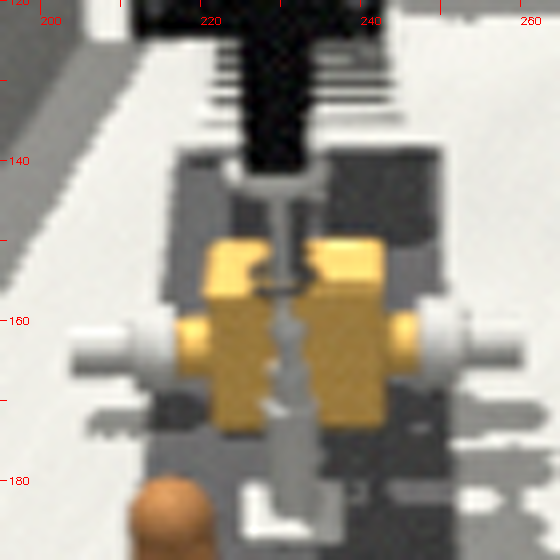

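View pics/scene15.png

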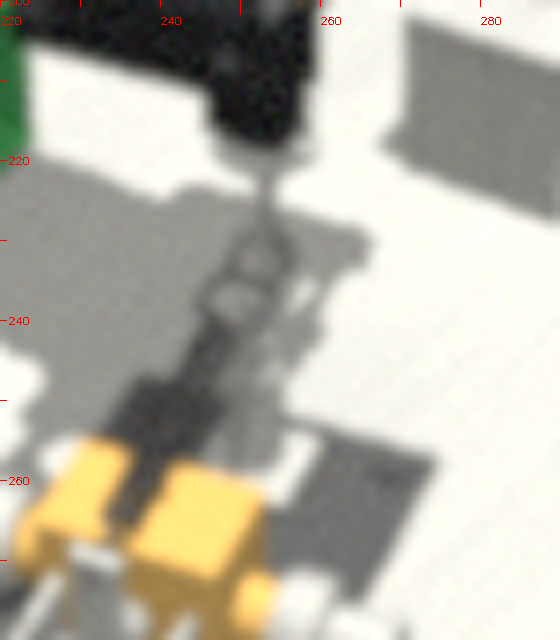

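Run:
```python
from h import *
F=[]
for i in range(6):
    im=get_image("wrist" if i%2 else "scene");s=ctrl.get_state();F.append(s["ft_force"])
F=np.array(F);print(np.round(F,2));m=F.mean(0);print(m,"vx",m[:2]@VX,"vy",m[:2]@VY, F.std(0))
im=get_image("wrist")[...,::-1].copy();cv2.imwrite("pics/w15.png",im)
stat()
```

```text
[[ 1.53 -7.51 -2.68]
 [ 2.8  -7.41 -2.8 ]
 [ 2.09 -7.78 -3.8 ]
 [ 2.21 -7.35 -2.79]
 [ 1.74 -7.79 -3.29]
 [ 2.62 -7.65 -2.16]]
[ 2.16408676 -7.58251476 -2.92105907] vx -7.8852272149698726 vy -0.031516589718990705 [0.44959956 0.17096308 0.51334333]
t 19.1 tcp [ 0.5475 -0.0008  0.1511] yaw 14.9 foot vx,vy,z [ 0.0057 -0.0016  0.0876] F(vx,vy,z) [-6.91 -0.47 -3.94] T [-2.04 -0.57 -0.01] tilt [ 8.0e-04 -2.6e-03 -1.0e+00] g 0.251
```

View pics/w15.png

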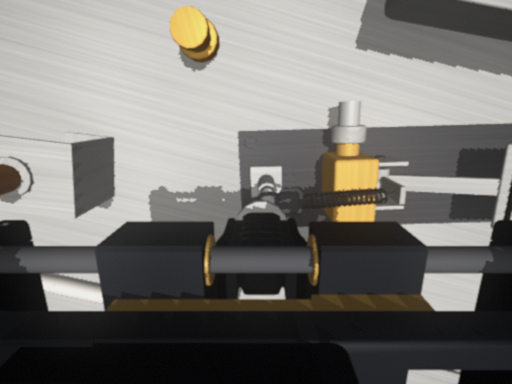

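Run:
```python
from h import *
W=camera_info("wrist")
im=cv2.imread("pics/w15.png");crop(np.clip(im*1.6,0,255).astype(np.uint8),235,155,410,235,4,"pics/w15c.png")
s,R,p=stat()
for n,X in dict(post=[*POST,.08],foot=p,rootup=[*(POST-.1138*VX),.068],rootdn=[*(POST-.1238*VX),.068],tip=p+R.apply([0,-.008,.0]),eye=p+R.apply([0,.00425,-.0037])).items(): print(n,proj(W,X).round(1))
```

```text
t 19.1 tcp [ 0.5475 -0.0008  0.1511] yaw 14.9 foot vx,vy,z [ 0.0057 -0.0016  0.0876] F(vx,vy,z) [-6.91 -0.47 -3.94] T [-2.04 -0.57 -0.01] tilt [ 8.0e-04 -2.6e-03 -1.0e+00] g 0.251
post [267.9 201.4]
foot [261.2 202.3]
rootup [395.8 195.8]
rootdn [407.  195.6]
tip [251.5 202.3]
eye [266.5 203.7]
```

View pics/w15c.png

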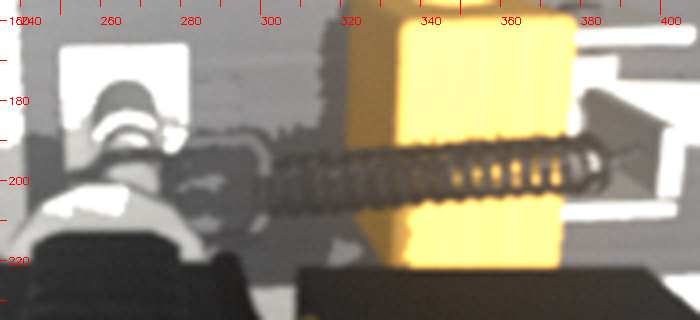

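The spring geometry agrees with prediction (cross-bar at about col 277, loop to col 300), pull about 8 N. Continue, slower.

Request:
{"api": "carry_out", "payload": {"commands": [{"tx":-0.0003,"ty":-0.003,"tz":0,"rx":0,"ry":0,"rz":0,"jaw":0},{"tx":-0.0006,"ty":-0.006,"tz":0,"rx":0,"ry":0,"rz":0,"jaw":0},{"tx":-0.001,"ty":-0.009,"tz":0,"rx":0,"ry":0,"rz":0,"jaw":0},{"tx":-0.0012,"ty":-0.012,"tz":0,"rx":0,"ry":0,"rz":0,"jaw":0},{"tx":-0.0015,"ty":-0.0145,"tz":0,"rx":0,"ry":0,"rz":0,"jaw":0},{"tx":-0.0015,"ty":-0.0145,"tz":0,"rx":0,"ry":0,"rz":0,"jaw":0}]}}

```text
time: 19.85
position: [0.5426, 0.0114, 0.1511]
tool_rot: [3.11, 0.407, 0.001]
ft_force: [3.9, -9.8, -3.0]
grip_width: 0.249
```

Run:
```python
from h import *
F=[]
for i in range(3):
    im=get_image("wrist");F.append(ctrl.get_state()["ft_force"])
W=camera_info("wrist");im=im[...,::-1].copy();views(16)
F=np.array(F);m=F.mean(0);print(m,"vx",m[:2]@VX,"vy",m[:2]@VY)
crop(np.clip(im*1.6,0,255).astype(np.uint8),235,155,435,235,4,"pics/w16.png")
s,R,p=stat()
for n,X in dict(post=[*POST,.08],foot=p,rootup=[*(POST-.1138*VX),.068],bar=p+R.apply([0,.013,-.0025]),eye=p+R.apply([0,.00425,-.0037])).items(): print(n,proj(W,X).round(1),proj(camera_info("side"),X).round(1),proj(camera_info("scene"),X).round(1))
```

```text
[ 2.87730686 -9.57927144 -3.254917  ] vx -10.000486069525422 vy -0.17780444576881993
t 20.1 tcp [0.5426 0.0112 0.1511] yaw 14.9 foot vx,vy,z [ 0.0185 -0.0002  0.0876] F(vx,vy,z) [-9.63 -0.72 -2.41] T [-2.72 -0.87 -0.01] tilt [ 0.0014 -0.0047 -1.    ] g 0.245
post [283.  199.6] [230.8 159.8] [251.2 236.2]
foot [261.2 202.3] [230.4 160.6] [254.2 229.6]
rootup [410.1 193.8] [232.1 145. ] [231.7 269.3]
bar [277.2 203.2] [230.6 157.4] [252.1 231.8]
eye [266.5 203.7] [230.4 158.5] [253.5 229.4]
```

View pics/w16.png

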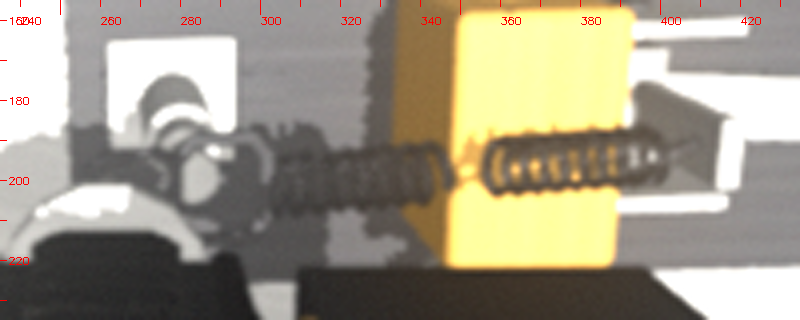

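View pics/scene16.png

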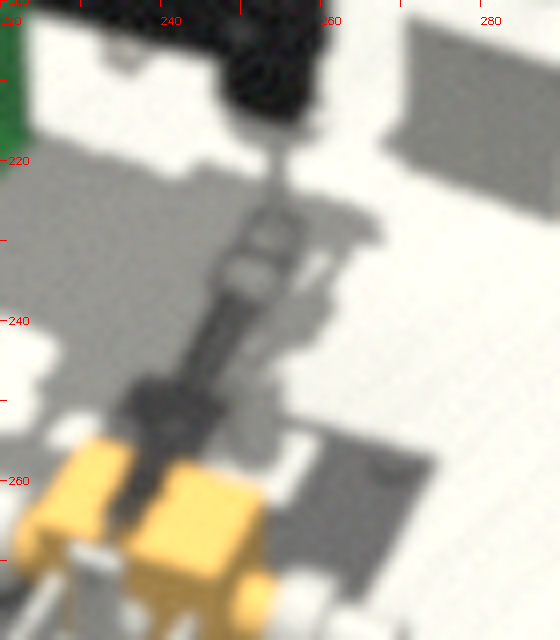

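View pics/side16.png

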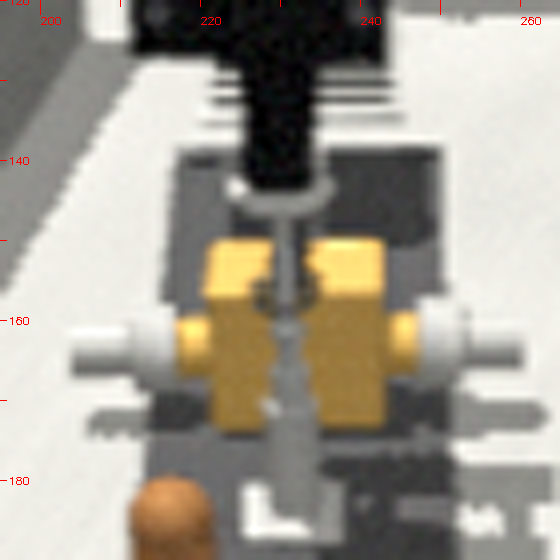

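The loop is around where it should be: head seen near (283,199) inside it, loop centre at (289). 3.5 mm more draws it central. Pull is about 10.2 N, within limits.

Request:
{"api": "carry_out", "payload": {"commands": [{"tx":0,"ty":-0.002,"tz":0,"rx":0,"ry":0,"rz":0,"jaw":0},{"tx":0,"ty":-0.004,"tz":0,"rx":0,"ry":0,"rz":0,"jaw":0},{"tx":0,"ty":-0.004,"tz":0.003,"rx":0,"ry":0,"rz":0,"jaw":0},{"tx":0,"ty":-0.004,"tz":0.005,"rx":0,"ry":0,"rz":0,"jaw":0},{"tx":0,"ty":-0.004,"tz":0.005,"rx":0,"ry":0,"rz":0,"jaw":0}]}}

```text
time: 20.72
position: [0.5416, 0.0147, 0.146]
tool_rot: [3.11, 0.406, 0.001]
ft_force: [3.2, -10.3, -2.8]
grip_width: 0.247
```

Run:
```python
from h import *
F=[]
for i in range(3):
    im=get_image("wrist");F.append(ctrl.get_state()["ft_force"])
W=camera_info("wrist");im=im[...,::-1].copy()
F=np.array(F);m=F.mean(0);print(m,"vx",m[:2]@VX,"vy",m[:2]@VY)
crop(np.clip(im*1.6,0,255).astype(np.uint8),235,155,435,235,4,"pics/w17.png")
s,R,p=stat()
for n,X in dict(post=[*POST,.08],bar=p+R.apply([0,.013,-.0025])).items(): print(n,proj(W,X).round(1))
```

```text
[  3.05700085 -10.03934021  -3.43955336] vx -10.492015757072572 vy -0.2262995474806322
t 20.875 tcp [0.5417 0.0147 0.1462] yaw 14.9 foot vx,vy,z [ 0.022  -0.0003  0.0827] F(vx,vy,z) [-10.27  -0.72  -3.53] T [-2.99 -0.79  0.03] tilt [ 0.0016 -0.0051 -1.    ] g 0.249
post [287.7 201.3]
bar [277.2 203.2]
```

View pics/w17.png

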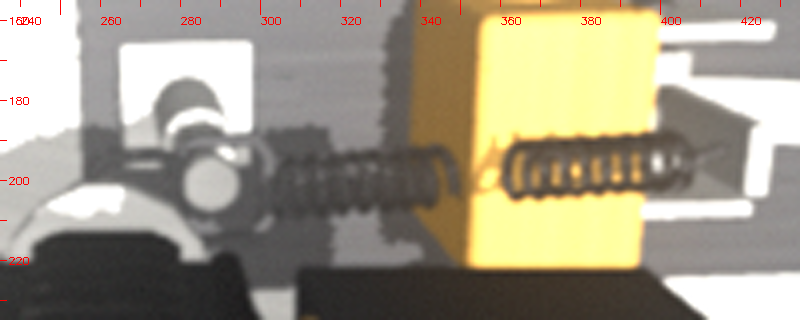

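The post head (286,200) is now fully inside the loop (278–298). Lower it.

Request:
{"api": "carry_out", "payload": {"commands": [{"tx":0,"ty":0,"tz":0.003,"rx":0,"ry":0,"rz":0,"jaw":0},{"tx":0,"ty":0,"tz":0.006,"rx":0,"ry":0,"rz":0,"jaw":0},{"tx":0,"ty":0,"tz":0.009,"rx":0,"ry":0,"rz":0,"jaw":0},{"tx":0,"ty":0,"tz":0.011,"rx":0,"ry":0,"rz":0,"jaw":0},{"tx":0,"ty":0,"tz":0.011,"rx":0,"ry":0,"rz":0,"jaw":0}]}}

```text
time: 21.5
position: [0.5418, 0.0148, 0.1352]
tool_rot: [3.11, 0.406, 0.002]
ft_force: [3.1, -9.7, -2.4]
grip_width: 0.253
```

Run:
```python
from h import *
im=get_image("wrist")[...,::-1].copy()
crop(np.clip(im*1.6,0,255).astype(np.uint8),235,155,435,235,4,"pics/w18.png")
stat()
```

```text
t 21.55 tcp [0.5418 0.0148 0.1353] yaw 14.9 foot vx,vy,z [ 0.0221 -0.0005  0.0718] F(vx,vy,z) [-11.09   0.41  -1.55] T [-2.9  -0.82 -0.02] tilt [ 0.0019 -0.0049 -1.    ] g 0.25
```

View pics/w18.png

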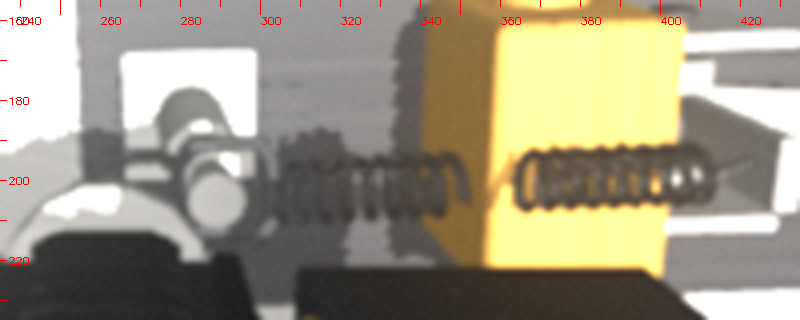

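Request:
{"api": "carry_out", "payload": {"commands": [{"tx":0,"ty":0,"tz":0.003,"rx":0,"ry":0,"rz":0,"jaw":0},{"tx":0,"ty":0,"tz":0.006,"rx":0,"ry":0,"rz":0,"jaw":0},{"tx":0,"ty":0,"tz":0.0075,"rx":0,"ry":0,"rz":0,"jaw":0},{"tx":0,"ty":0,"tz":0.0075,"rx":0,"ry":0,"rz":0,"jaw":0}]}}

```text
time: 22.05
position: [0.5419, 0.0149, 0.128]
tool_rot: [3.11, 0.406, 0.002]
ft_force: [3.3, -10.4, -1.1]
grip_width: 0.253
```

Run:
```python
from h import *
im=get_image("wrist")[...,::-1].copy()
crop(np.clip(im*1.6,0,255).astype(np.uint8),235,155,435,235,4,"pics/w19.png")
stat();views(19)
```

```text
t 22.1 tcp [0.542  0.0149 0.128 ] yaw 14.9 foot vx,vy,z [ 0.0221 -0.0006  0.0645] F(vx,vy,z) [-11.1   -0.59  -2.16] T [-2.85 -0.81 -0.05] tilt [ 0.0022 -0.0048 -1.    ] g 0.249
```

View pics/w19.png

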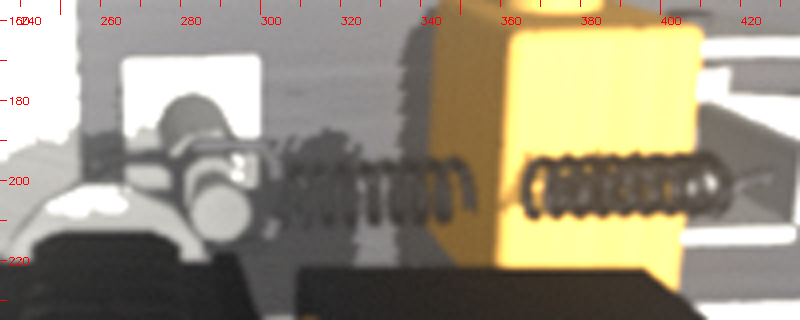

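View pics/scene19.png

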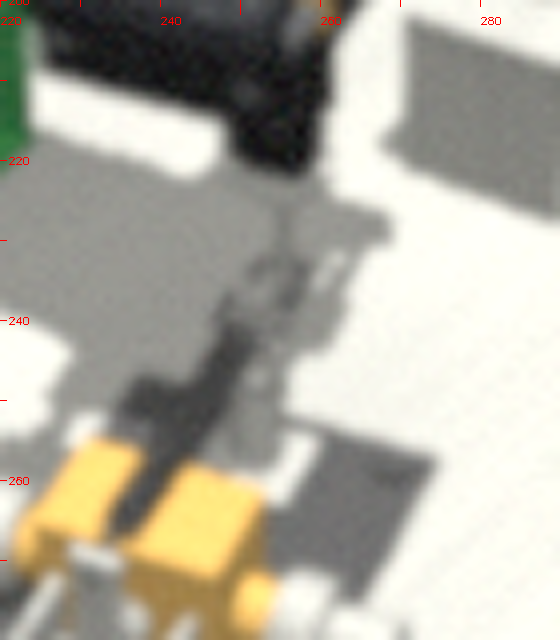

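The loop is at groove height around the neck. Ease back slowly so the cross-bar seats on it.

Request:
{"api": "carry_out", "payload": {"commands": [{"tx":0,"ty":0.001,"tz":0,"rx":0,"ry":0,"rz":0,"jaw":0},{"tx":0,"ty":0.002,"tz":0,"rx":0,"ry":0,"rz":0,"jaw":0},{"tx":0,"ty":0.003,"tz":0,"rx":0,"ry":0,"rz":0,"jaw":0},{"tx":0,"ty":0.004,"tz":0,"rx":0,"ry":0,"rz":0,"jaw":0},{"tx":0,"ty":0.005,"tz":0,"rx":0,"ry":0,"rz":0,"jaw":0},{"tx":0,"ty":0.006,"tz":0,"rx":0,"ry":0,"rz":0,"jaw":0},{"tx":0,"ty":0.006,"tz":0,"rx":0,"ry":0,"rz":0,"jaw":0}]}}

```text
time: 23.08
position: [0.543, 0.0116, 0.128]
tool_rot: [3.113, 0.409, 0.001]
ft_force: [2.0, -6.5, -0.5]
grip_width: 0.245
```

Run:
```python
from h import *
im=get_image("wrist")[...,::-1].copy()
crop(np.clip(im*1.6,0,255).astype(np.uint8),235,155,435,235,4,"pics/w20.png")
stat();views(20)
```

```text
t 23.125 tcp [0.543  0.0117 0.128 ] yaw 15.0 foot vx,vy,z [ 0.019  -0.0007  0.0645] F(vx,vy,z) [-7.36  0.57 -1.21] T [-1.76 -0.46  0.01] tilt [ 0.0011 -0.0016 -1.    ] g 0.25
```

View pics/w20.png

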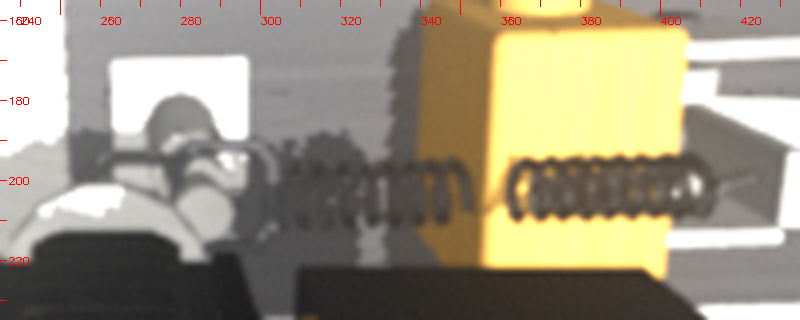

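View pics/side20.png

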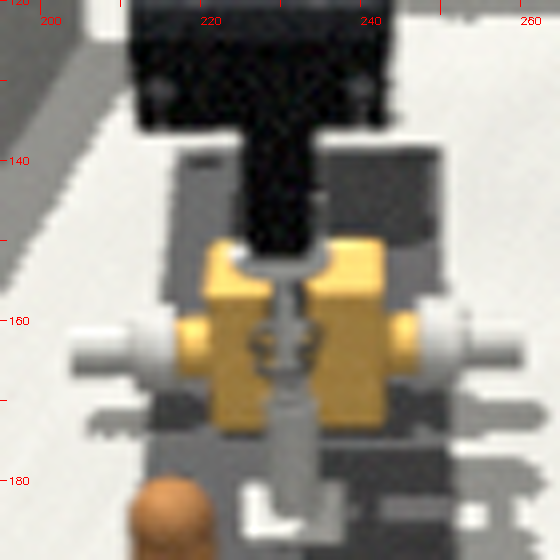

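Part of the load has moved to the post (7.4 N left on the puller). Continue easing.

Request:
{"api": "carry_out", "payload": {"commands": [{"tx":0,"ty":0.001,"tz":0,"rx":0,"ry":0,"rz":0,"jaw":0},{"tx":0,"ty":0.002,"tz":0,"rx":0,"ry":0,"rz":0,"jaw":0},{"tx":0,"ty":0.003,"tz":0,"rx":0,"ry":0,"rz":0,"jaw":0},{"tx":0,"ty":0.004,"tz":0,"rx":0,"ry":0,"rz":0,"jaw":0},{"tx":0,"ty":0.005,"tz":0,"rx":0,"ry":0,"rz":0,"jaw":0},{"tx":0,"ty":0.005,"tz":0,"rx":0,"ry":0,"rz":0,"jaw":0}]}}

```text
time: 23.98
position: [0.5435, 0.0086, 0.1273]
tool_rot: [-3.114, -0.411, 0.001]
ft_force: [0.5, 0.9, -1.7]
grip_width: 0.25
```

Run:
```python
from h import *
im=get_image("wrist")[...,::-1].copy()
crop(np.clip(im*1.6,0,255).astype(np.uint8),235,155,435,235,4,"pics/w21.png")
stat()
```

```text
t 24.025 tcp [0.5436 0.0085 0.1273] yaw 15.0 foot vx,vy,z [ 0.016  -0.0004  0.0638] F(vx,vy,z) [-0.01  0.54 -0.84] T [0.01 0.   0.  ] tilt [-6.e-04  6.e-04 -1.e+00] g 0.251
```

View pics/w21.png

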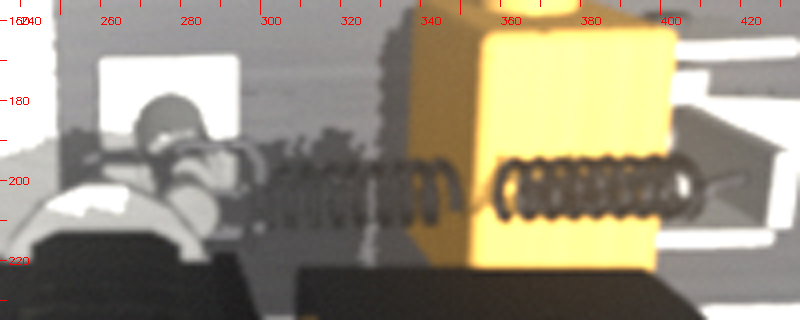

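Puller unloaded: the spring is on the neck. Drop the hook slightly so its tip passes under the end bar, move back to mid-eye, then check.

Request:
{"api": "carry_out", "payload": {"commands": [{"tx":0,"ty":0,"tz":0.002,"rx":0,"ry":0,"rz":0,"jaw":0},{"tx":0,"ty":0,"tz":0.0035,"rx":0,"ry":0,"rz":0,"jaw":0},{"tx":0,"ty":0,"tz":0.0035,"rx":0,"ry":0,"rz":0,"jaw":0},{"tx":0,"ty":0.002,"tz":0.0035,"rx":0,"ry":0,"rz":0,"jaw":0},{"tx":0,"ty":0.004,"tz":0.0035,"rx":0,"ry":0,"rz":0,"jaw":0},{"tx":0,"ty":0.004,"tz":0.0035,"rx":0,"ry":0,"rz":0,"jaw":0}]}}

```text
time: 24.78
position: [0.545, 0.0036, 0.1241]
tool_rot: [3.115, 0.409, 0.0]
ft_force: [0.3, 0.2, -0.7]
grip_width: 0.251
```

Run:
```python
from h import *
im=get_image("wrist")[...,::-1].copy()
crop(np.clip(im*1.6,0,255).astype(np.uint8),235,155,435,235,4,"pics/w22.png")
stat();views(22,g=2.2)
```

```text
t 24.825 tcp [0.5449 0.0038 0.124 ] yaw 15.0 foot vx,vy,z [ 0.011  -0.0004  0.0605] F(vx,vy,z) [ 0.39 -0.7  -0.43] T [ 0.03 -0.03  0.04] tilt [ 0.e+00 -1.e-04 -1.e+00] g 0.248
```

View pics/w22.png

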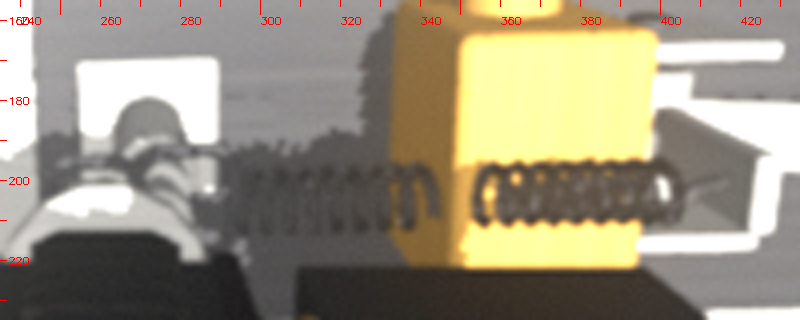

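View pics/side22.png

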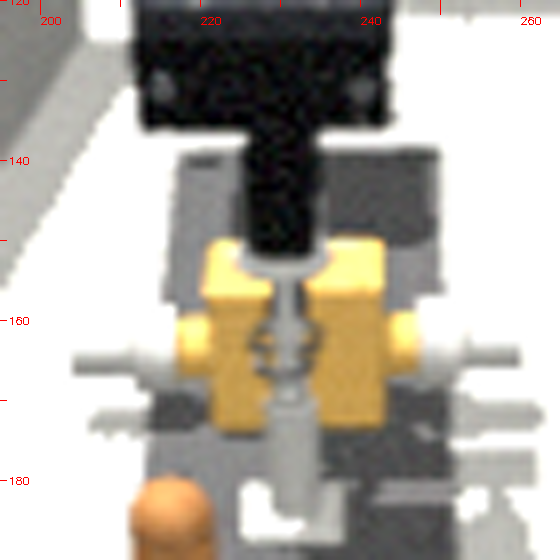

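View pics/scene22.png

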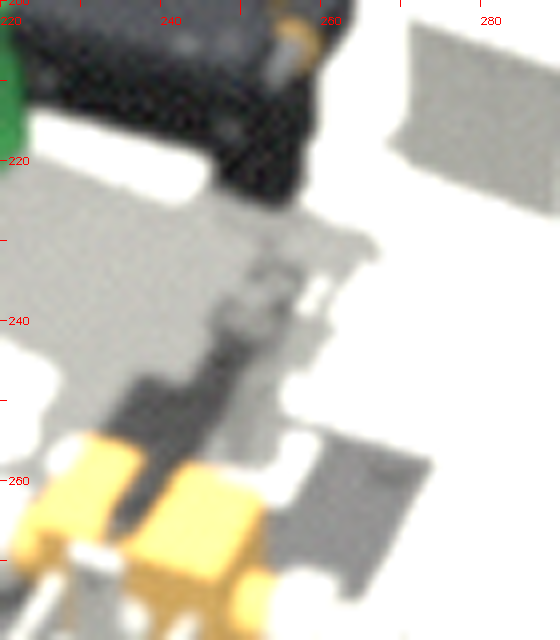

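Force ≈0. Shift 0.8 mm to mid-window, then raise slowly, checking force.

Request:
{"api": "carry_out", "payload": {"commands": [{"tx":0,"ty":-0.0008,"tz":0,"rx":0,"ry":0,"rz":0,"jaw":0},{"tx":0,"ty":-0.0008,"tz":-0.002,"rx":0,"ry":0,"rz":0,"jaw":0},{"tx":0,"ty":-0.0008,"tz":-0.004,"rx":0,"ry":0,"rz":0,"jaw":0},{"tx":0,"ty":-0.0008,"tz":-0.006,"rx":0,"ry":0,"rz":0,"jaw":0},{"tx":0,"ty":-0.0008,"tz":-0.006,"rx":0,"ry":0,"rz":0,"jaw":0}]}}

```text
time: 25.55
position: [0.5448, 0.0048, 0.1303]
tool_rot: [3.115, 0.41, 0.001]
ft_force: [-0.1, -0.1, 0.3]
grip_width: 0.248
```

Run:
```python
from h import *
for i in range(2):
    im=get_image("wrist");stat()
```

```text
t 25.6 tcp [0.5447 0.0048 0.1301] yaw 15.0 foot vx,vy,z [ 0.012  -0.0005  0.0666] F(vx,vy,z) [-0.25 -0.44 -0.94] T [-0.03  0.03  0.03] tilt [ 1.e-04 -1.e-04 -1.e+00] g 0.249
t 25.65 tcp [0.5447 0.0048 0.1301] yaw 15.0 foot vx,vy,z [ 0.012  -0.0004  0.0666] F(vx,vy,z) [-0.59 -0.8  -1.98] T [-0.01 -0.02  0.02] tilt [ 0.e+00 -1.e-04 -1.e+00] g 0.248
```

No snag. Continue up.

Request:
{"api": "carry_out", "payload": {"commands": [{"tx":0,"ty":0,"tz":-0.002,"rx":0,"ry":0,"rz":0,"jaw":0},{"tx":0,"ty":0,"tz":-0.004,"rx":0,"ry":0,"rz":0,"jaw":0},{"tx":0,"ty":0,"tz":-0.006,"rx":0,"ry":0,"rz":0,"jaw":0},{"tx":0,"ty":0,"tz":-0.008,"rx":0,"ry":0,"rz":0,"jaw":0},{"tx":0,"ty":0,"tz":-0.008,"rx":0,"ry":0,"rz":0,"jaw":0}]}}

```text
time: 26.28
position: [0.5448, 0.0048, 0.1383]
tool_rot: [3.114, 0.41, 0.001]
ft_force: [0.8, 0.1, -1.3]
grip_width: 0.252
```

Run:
```python
from h import *
stat();views(24,g=2.)
```

```text
t 26.275 tcp [0.5448 0.0048 0.1383] yaw 15.0 foot vx,vy,z [ 0.0119 -0.0006  0.0748] F(vx,vy,z) [-0.09 -0.82 -1.32] T [-0.01  0.03  0.  ] tilt [ 5.e-04 -2.e-04 -1.e+00] g 0.252
```

View pics/side24.png

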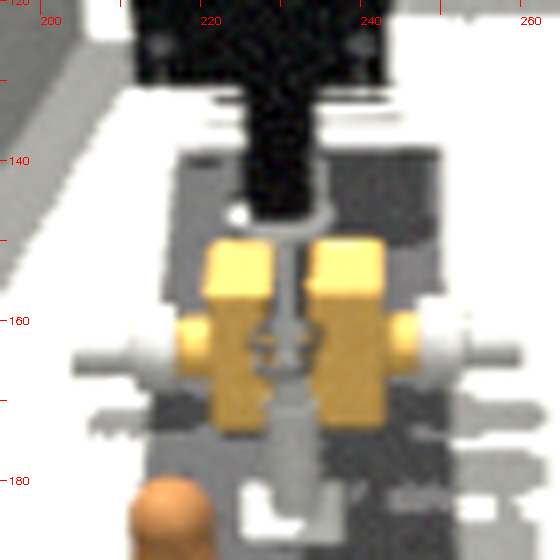

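The hook is leaving the eye freely, and eye and loop stay put at rows 160–166. Go up and back for a clear look.

Request:
{"api": "carry_out", "payload": {"commands": [{"tx":0,"ty":0,"tz":-0.015,"rx":0,"ry":0,"rz":0,"jaw":0},{"tx":0,"ty":0,"tz":-0.04,"rx":0,"ry":0,"rz":0,"jaw":0},{"tx":0,"ty":0,"tz":-0.072,"rx":0,"ry":0,"rz":0,"jaw":0},{"tx":-0.03,"ty":0.006,"tz":-0.072,"rx":0,"ry":0,"rz":0,"jaw":0},{"tx":-0.0655,"ty":0.012,"tz":-0.072,"rx":0,"ry":0,"rz":0,"jaw":0},{"tx":-0.0655,"ty":0.012,"tz":-0.072,"rx":0,"ry":0,"rz":0,"jaw":0},{"tx":-0.0655,"ty":0.012,"tz":-0.072,"rx":0,"ry":0,"rz":0,"jaw":0}]}}

```text
time: 27.25
position: [0.4853, -0.0234, 0.211]
tool_rot: [3.114, 0.41, 0.003]
ft_force: [0.9, 0.3, -1.0]
grip_width: 0.25
```

Run:
```python
from h import *
s,R,p=stat();W=camera_info("wrist")
im=get_image("wrist")[...,::-1].copy();cv2.imwrite("pics/w25.png",im)
u,v=proj(W,[*POST,.08]).astype(int);print(u,v)
crop(np.clip(im*1.8,0,255).astype(np.uint8),u-40,v-35,u+130,v+45,4,"pics/w25c.png")
views(25,g=2.)
M=R.as_matrix();print(M.round(3).tolist())
# to above rack: TCP (.4989,.2967), yaw 27
for z in(.27,): rel([.4989,.2967,z],27,s)
```

```text
t 27.25 tcp [ 0.4853 -0.0234  0.211 ] yaw 15.0 foot vx,vy,z [0.0009 0.0642 0.1475] F(vx,vy,z) [ 0.07 -0.92 -1.03] T [ 0.04 -0.01  0.01] tilt [ 2.1e-03 -1.0e-04 -1.0e+00] g 0.25
261 120
[[0.966, 0.259, 0.002], [0.259, -0.966, -0.0], [0.002, 0.001, -1.0]]
t [ 0.0962 -0.3056 -0.059 ] r [ 0.0008 -0.0019 -0.2092] deg 12.0
```

View pics/w25c.png

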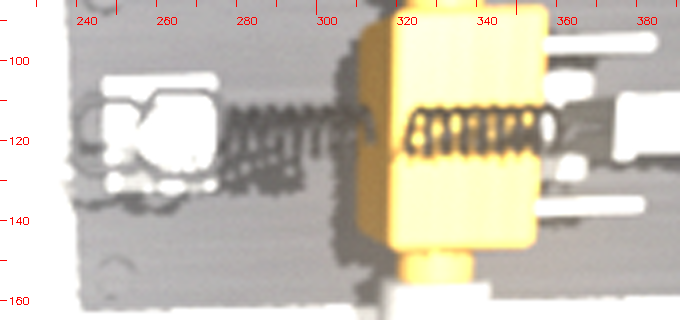

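View pics/side25.png

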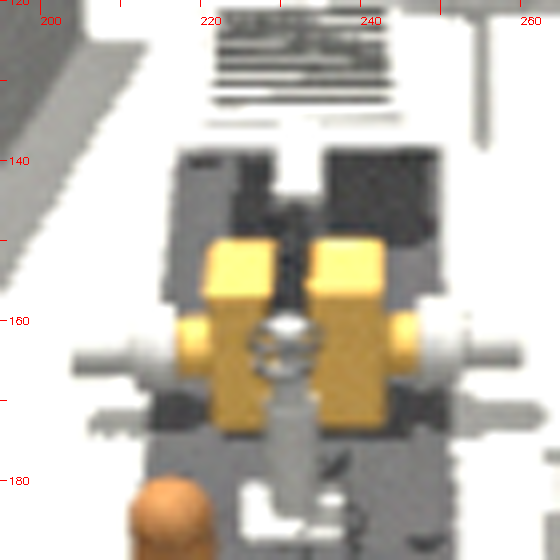

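View pics/scene25.png

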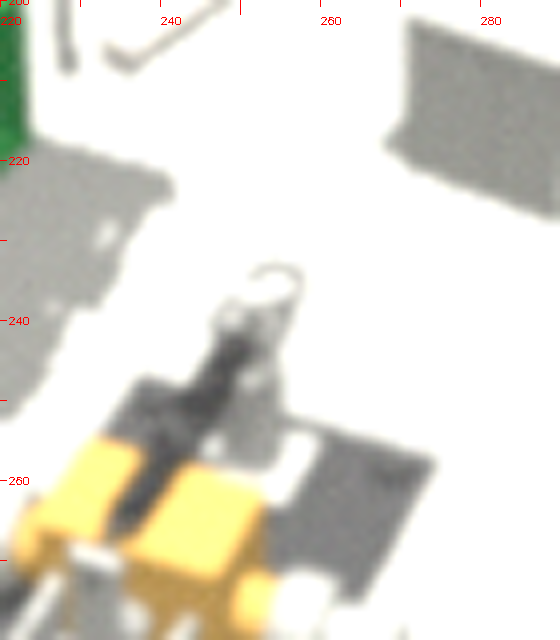

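Seated: the head sits at the left end of the loop, the coil is evenly stretched and the tread is up. Now take the puller back to the rack.

Request:
{"api": "carry_out", "payload": {"commands": [{"tx":0,"ty":0,"tz":-0.05,"rx":0,"ry":0,"rz":0,"jaw":0},{"tx":0.096,"ty":-0.3055,"tz":-0.059,"rx":0,"ry":0,"rz":-0.209,"jaw":0},{"tx":0.096,"ty":-0.3055,"tz":-0.059,"rx":0,"ry":0,"rz":-0.209,"jaw":0},{"tx":0.096,"ty":-0.3055,"tz":-0.059,"rx":0,"ry":0,"rz":-0.209,"jaw":0},{"tx":0.096,"ty":-0.3055,"tz":-0.059,"rx":0,"ry":0,"rz":-0.209,"jaw":0},{"tx":0.096,"ty":-0.3055,"tz":-0.059,"rx":0,"ry":0,"rz":-0.209,"jaw":0},{"tx":0.096,"ty":-0.3055,"tz":-0.059,"rx":0,"ry":0,"rz":-0.209,"jaw":0},{"tx":0.096,"ty":-0.3055,"tz":-0.059,"rx":0,"ry":0,"rz":-0.209,"jaw":0},{"tx":0.096,"ty":-0.3055,"tz":-0.059,"rx":0,"ry":0,"rz":-0.209,"jaw":0},{"tx":0.096,"ty":-0.3055,"tz":0,"rx":0,"ry":0,"rz":-0.209,"jaw":0},{"tx":0.096,"ty":-0.3055,"tz":0,"rx":0,"ry":0,"rz":-0.209,"jaw":0},{"tx":0.096,"ty":-0.3055,"tz":0,"rx":0,"ry":0,"rz":-0.209,"jaw":0}]}}

```text
time: 28.9
position: [0.4993, 0.2956, 0.2117]
tool_rot: [-3.056, -0.73, -0.003]
ft_force: [0.1, 0.5, -0.5]
grip_width: 0.253
```

Run:
```python
from h import *
s,R,p=stat()
rel([.4989,.2967,.0885],27,s)
for n in("side","scene"):print(n,proj(camera_info(n),p),proj(camera_info(n),[.4988,.2966,.072]))
views(26,sc=(270,120,340,210),sd=(165,170,245,260),g=1.5)
```

```text
t 28.9 tcp [0.4993 0.2956 0.2117] yaw 26.9 foot vx,vy,z [ 0.3042 -0.0356  0.1482] F(vx,vy,z) [ 0.44 -0.18 -0.54] T [ 0.04 -0.01  0.02] tilt [ 1.9e-03  5.0e-04 -1.0e+00] g 0.253
t [-1.000e-04 -1.200e-03  1.232e-01] r [ 0.0004 -0.0019 -0.0023] deg 0.2
side [207.18064493 201.27206429] [209.43264771 232.38318072]
scene [303.09846371 160.41404811] [301.4860723  181.65346909]
```

View pics/side26.png

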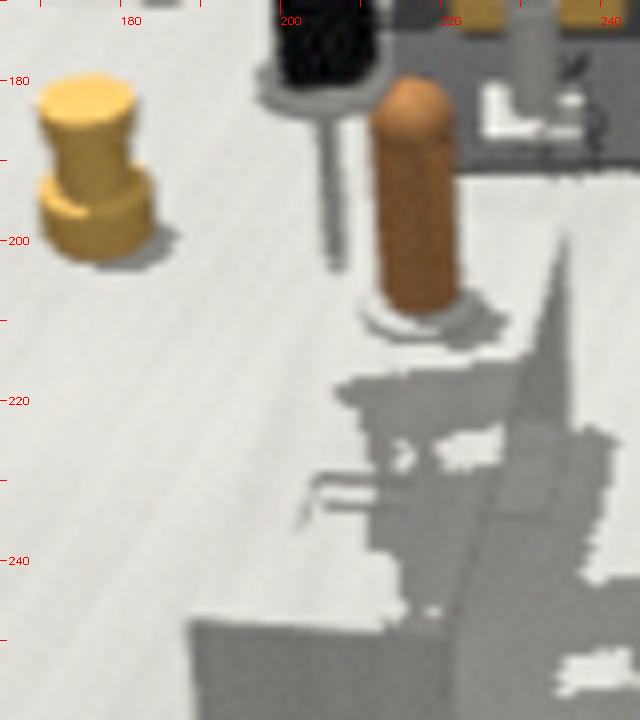

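View pics/scene26.png

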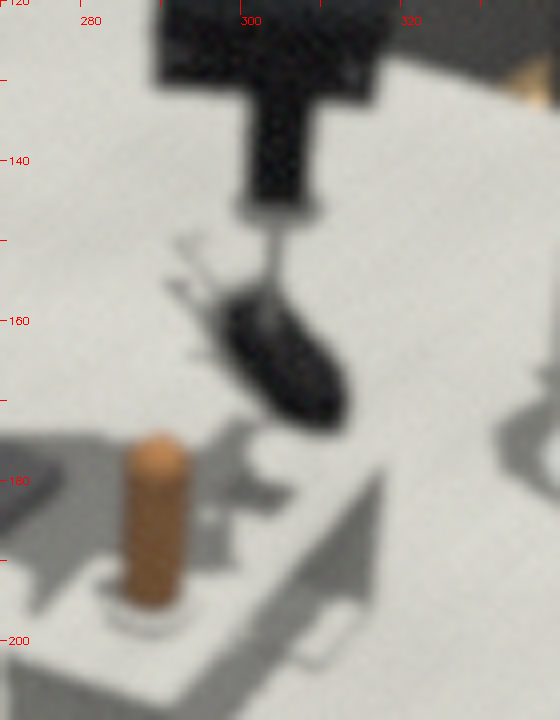

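The puller hangs straight above its slot. Lower, slowing near the plate.

Request:
{"api": "carry_out", "payload": {"commands": [{"tx":0,"ty":-0.001,"tz":0.03,"rx":0,"ry":0,"rz":0,"jaw":0},{"tx":0,"ty":-0.001,"tz":0.06,"rx":0,"ry":0,"rz":0,"jaw":0},{"tx":0,"ty":-0.001,"tz":0.07,"rx":0,"ry":0,"rz":0,"jaw":0},{"tx":0,"ty":-0.001,"tz":0.076,"rx":0,"ry":0,"rz":0,"jaw":0},{"tx":0,"ty":-0.001,"tz":0.08,"rx":0,"ry":0,"rz":0,"jaw":0},{"tx":0,"ty":-0.001,"tz":0.08,"rx":0,"ry":0,"rz":0,"jaw":0}]}}

```text
time: 29.75
position: [0.4981, 0.2973, 0.1306]
tool_rot: [-3.055, -0.733, -0.001]
ft_force: [0.1, 0.7, -0.6]
grip_width: 0.248
```

Run:
```python
from h import *
s,R,p=stat()
rel([.4989,.2967,.0885],27,s)
```

```text
t 29.75 tcp [0.4981 0.2973 0.1306] yaw 27.0 foot vx,vy,z [ 0.3062 -0.0348  0.0671] F(vx,vy,z) [ 0.7  -0.26 -0.56] T [-0.02 -0.04 -0.01] tilt [ 8.e-04  3.e-04 -1.e+00] g 0.248
t [0.0004 0.0009 0.0421] r [ 0.0001 -0.0009 -0.0005] deg 0.1
```

Through the slot without contact. Lower the rest.

Request:
{"api": "carry_out", "payload": {"commands": [{"tx":0.0004,"ty":0.001,"tz":0.012,"rx":0,"ry":0,"rz":0,"jaw":0},{"tx":0.0004,"ty":0.001,"tz":0.024,"rx":0,"ry":0,"rz":0,"jaw":0},{"tx":0.0004,"ty":0.001,"tz":0.034,"rx":0,"ry":0,"rz":0,"jaw":0},{"tx":0.0004,"ty":0.001,"tz":0.039,"rx":0,"ry":0,"rz":0,"jaw":0},{"tx":0.0004,"ty":0.001,"tz":0.0415,"rx":0,"ry":0,"rz":0,"jaw":0},{"tx":0.0004,"ty":0.001,"tz":0.0425,"rx":0,"ry":0,"rz":0,"jaw":0},{"tx":0.0004,"ty":0.001,"tz":0.0425,"rx":0,"ry":0,"rz":0,"jaw":0}]}}

```text
time: 30.62
position: [0.4987, 0.2965, 0.0878]
tool_rot: [-3.055, -0.733, -0.001]
ft_force: [0.5, -0.0, -0.4]
grip_width: 0.251
```

Run:
```python
from h import *
s,R,p=stat()
views(28,sc=(270,140,340,220),sd=(165,190,245,270),g=1.5)
```

```text
t 30.625 tcp [0.4987 0.2965 0.0878] yaw 27.0 foot vx,vy,z [ 0.3053 -0.0352  0.0243] F(vx,vy,z) [-0.16 -0.48 -0.43] T [-0.05  0.01  0.01] tilt [ 5.e-04  1.e-04 -1.e+00] g 0.251
```

View pics/side28.png

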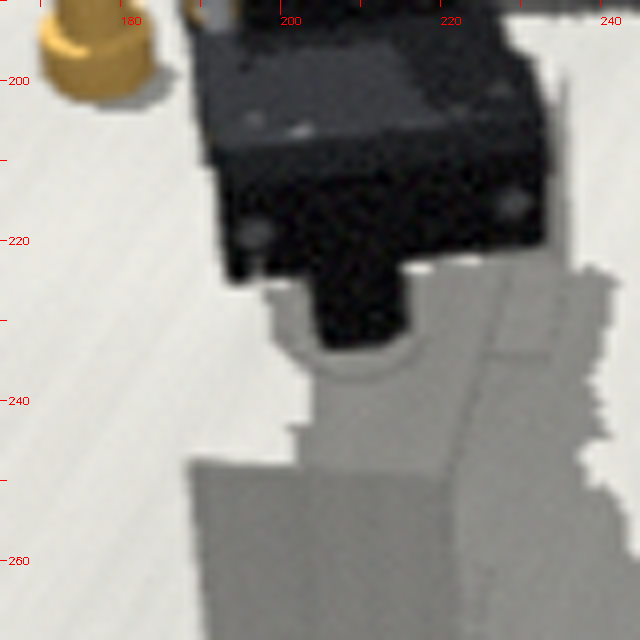

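The guard is at the plate. Open and retreat straight up.

Request:
{"api": "carry_out", "payload": {"commands": [{"tx":0,"ty":0,"tz":0,"rx":0,"ry":0,"rz":0,"jaw":0.35},{"tx":0,"ty":0,"tz":0,"rx":0,"ry":0,"rz":0,"jaw":0.45},{"tx":0,"ty":0,"tz":0,"rx":0,"ry":0,"rz":0,"jaw":1},{"tx":0,"ty":0,"tz":0,"rx":0,"ry":0,"rz":0,"jaw":1},{"tx":0,"ty":0,"tz":0,"rx":0,"ry":0,"rz":0,"jaw":1},{"tx":0,"ty":0,"tz":0,"rx":0,"ry":0,"rz":0,"jaw":1},{"tx":0,"ty":0,"tz":-0.02,"rx":0,"ry":0,"rz":0,"jaw":1},{"tx":0,"ty":0,"tz":-0.06,"rx":0,"ry":0,"rz":0,"jaw":1},{"tx":0,"ty":0,"tz":-0.11,"rx":0,"ry":0,"rz":0,"jaw":1},{"tx":0,"ty":0,"tz":-0.16,"rx":0,"ry":0,"rz":0,"jaw":1},{"tx":0,"ty":0,"tz":-0.19,"rx":0,"ry":0,"rz":0,"jaw":1}]}}

```text
time: 32.1
position: [0.499, 0.2973, 0.2822]
tool_rot: [-3.054, -0.733, -0.008]
ft_force: [0.5, 0.9, 0.3]
grip_width: 0.996
```

Run:
```python
from h import *
s,R,p=stat()
for n in("side","scene","wrist"):
    cv2.imwrite(f"pics/{n}30.png",get_image(n)[...,::-1])
im=cv2.imread("pics/side30.png");crop(np.clip(im*1.4,0,255).astype(np.uint8),170,110,280,270,4,"pics/d30.png")
```

```text
t 32.1 tcp [0.499  0.2973 0.2822] yaw 27.0 foot vx,vy,z [ 0.306  -0.036   0.2187] F(vx,vy,z) [ 0.77 -0.73  0.26] T [-0.02 -0.08 -0.01] tilt [ 0.0047  0.0022 -1.    ] g 0.996
```

View pics/d30.png

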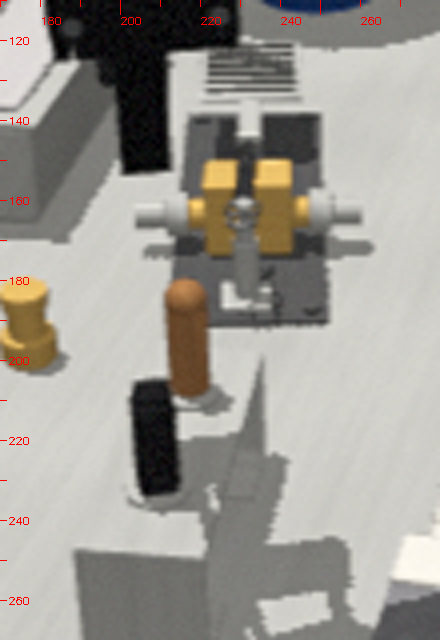

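View pics/scene30.png

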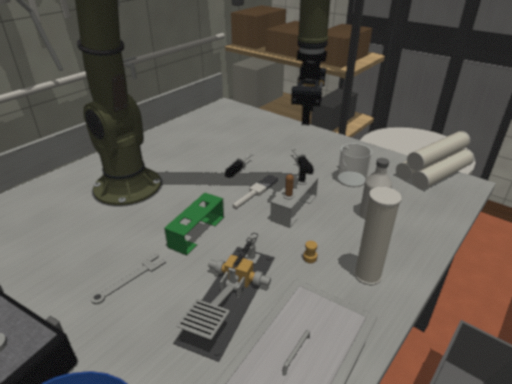

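View pics/wrist30.png

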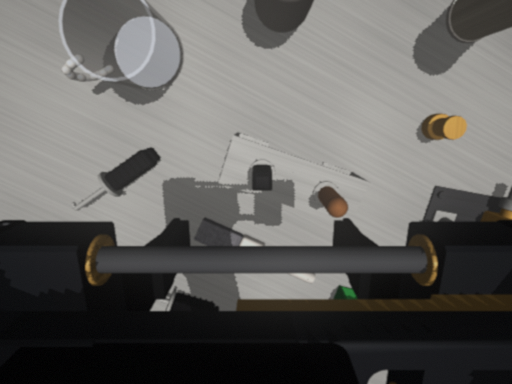

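The puller stands upright in its slot (side (206,218), guard on the plate), the spring is on the post and the tread is raised. The other things are unmoved and the gripper is clear. Handing in.

```bash
python3 -c "
from bench import ctrl
print(ctrl.close_job(), ctrl.get_state()['time'])"
```

```text
the job is handed in; nothing more can be done
the job is handed in; nothing more can be done
```

The return spring is back on the anchor post and holding the pedal up, and the puller is standing upright in its rack slot again. The job was handed in at about 32 s of the 72 s allowed; no verdict was reported.

- **Puller:** I took it from the rack, put it back, and gripped it again a quarter turn round, so the jaws lay along the pull.
- **Drawing and seating:** I hooked the end eye and drew the spring slowly over the post. The pull peaked at about 11 N at the wrist against the 12 N limit, with single noisy readings up to 11.1 N; by position that is roughly 46 mm of stretch against 51 mm. I then lowered the loop round the neck and eased off until the wrist force read about zero. The hook came out of the eye without catching.
- **Last checks:**
  - Side, scene and wrist views before release show the loop in the groove, the coil evenly stretched and the tread raised; the last side and scene views still show the spring on the post and the tread up.
  - The guard is down on the rack plate and the gripper is open and clear.
  - The nut driver, union, brush, wrench and green rack look unmoved.
- **What disagreed:**
  - My first move was refused, because every row must give all seven values; nothing moved.
  - My first measured handle position was about 2.5 mm off, and the second grip corrected it.
  - Halfway through the draw the measured pull gave about 3 mm more stretch than my position estimate. It was still inside the limit, so I went on in smaller steps.

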